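# Clear scrap off the test plate and lock it down

### The arm

A 7-joint arm with a two-finger parallel gripper is mounted at the origin on the work surface. World frame = base frame: x ahead of the robot, y to its left, z up, the work surface at z = 0. Lengths are in mm, angles in rad, forces in N, time in s.
With the tool pointing down it reaches from about 425 to 1025 mm from the base axis. Payload 9.4 kg.
Tool frame: the origin (TCP) lies between the finger pads; the fingertips stand 19 mm ahead of it and the grasp point (between the pads) is the TCP (arm.tcp_to_tips is the z of the fingertips in the tool frame, in mm); z points along the fingers, y is the direction in which the jaws open and shut (so a half turn about z gives the same grasp; the last joint's range is limited). The gripper opens to 85 mm and grips with 20 to 120 N. Pads are 22 mm wide; open, the fingers measure 114 mm over their backs; the gripper's body (76 mm by 85 mm) begins 54 mm behind the grasp point. The pads swing forward as they close: fully open they stand 13 mm farther back than shut.
Start: joints at [-1.406, 0.599, -0.003, 1.599, 0.002, 0.943, -0.08], TCP at [173.605, 703.907, 250.275] pointing down, gripper open.
Joint ranges: [-2.57, 2.57], [-0.35, 1.97], [-1.29, 1.29], [0.11, 2.56], [-1.05, 4.19], [0.11, 1.86], [-2.63, 2.63]. Speed limits (rad/s): [2.22, 2.22, 3.01, 3.01, 3.14, 3.14, 3.14].

### API

Orientations are given as a rotation vector (axis times angle).
In Python, from rig import monitor, cams, ticket, arm gives the robot as it stands.
- The arm moves only by the tool move_arm, never from a script. Its argument "targets" is a list of rows, each a list of 7 numbers: the turn, a rotation vector about the tool's x, y, z in degrees, then the shift along the tool's x, y, z in m, then the gripper command: -1 is fully open, 1 is shut, values between are in proportion. A call has 1 to 10 rows; each row shifts and turns the commanded pose from where the row before left it, along the tool's axes as they then stand; what a row does not reach is not made up. A row lasts 1/8 s, in which the tool goes at most 62.5 mm and 10.7 degrees, less where a joint would pass 70% of its speed; a pose out of reach is approached as far as the arm can. A call with a gripper value outside its range is refused whole. The fingers move at their own pace and stop on an object; "newtons" is the grip in N (left out, the last holds). Time passes only in rows, so rows that do not move let the fingers close. It gives the time, the measured TCP pose, the force and the opening at its end, in the units of the state.
- monitor.get_obs(): the state, without advancing time (a new reading comes with each control period).
- cams.grab_frame(name): name is "scene" or "top" or "wrist"; returns a dict with "frame" (480x640x3 uint8, blue, green, red), "intrinsics" (3x3 intrinsics, pixels), "rvec" (rotation vector, rad) and "tvec" (3), from world to camera coordinates, as OpenCV has them. Camera axes: x right, y down, z forward; pixel columns grow to the right and rows downward; lengths in mm; the calibration is good to about 2 mm. A picture is of the moment at which its call begins. There is no depth.
- ticket.hand_in(): hands the job in, once; it reports no verdict.
The state is a dict: "time_s": time; "joint_pos": joint angles; "qvel": joint speeds; "joint_torque": joint torques, N m; "ee_pos": TCP position; "tool_rot": TCP orientation; "force": force on the tool from outside, world axes, zero at the start; "wrist_torque": the same for the moment, N m; "width": finger opening in mm.
Only numpy, scipy, OpenCV 4.12 (cv2) and the standard library are available. Lean on these libraries where they do the work, as an engineer would, in place of code of your own. Each camera call takes 0.05 s, during which the arm holds its last target.

### The job

Get the aluminium test plate ready for the next display unit: put all the scrap lying on it (any channel ends, extrusion ends, packing foam, paper ball) into the grey waste bin. Once every piece is in the bin, lock the plate down by turning its three half-turn fasteners clockwise, fully home against their stops, the middle one first and then the two outer ones. Leave the switch box, tape roll and connector where they are.

Things in the scene. Friction and masses are not known exactly. Their poses are not given: they have to be found in the camera images.
- plate: Flat bare aluminium test plate fixed to the bench, 290 (its x) x 380 (its y) mm, 6 mm thick. Origin at the centre of its underside, on the bench (z = 0). Its x axis points away from the robot, give or take its yaw. The three fasteners stand in a row along its y, at x = +103 mm, y = -100, 0, +100 mm; the scrap lies on the rest of it.
- bin: Open-topped waste bin of grey plastic, fixed on the bench to the left or right of the plate: 210 (its x) x 170 (its y) mm outside, 70 mm high, walls and floor 5 mm. Origin at the centre of its underside.
- bolt_right_grip (a point): Grip point of the fastener at the plate's -y end: on its turning axis, 37 mm above the plate's top face. Each fastener is a steel disc of radius 22 mm with an upright grip bar across it, 42 mm long, 14 mm thick, 32 mm tall, its top 44 mm above the plate, on a dark round base of radius 34 mm and 6 mm thick. The axes turn with the fastener: the bar lies along this point's x, z is up.
- bolt_middle_grip (a point): The same point on the middle fastener.
- bolt_left_grip (a point): The same point on the fastener at the plate's +y end.
- bolt_right (a joint): Turn of the fastener at the plate's -y end, rad, growing clockwise seen from above: 0 open, 3.142 fully home at its end stop (both with the bar along the plate's x; it starts part-way, at 0.5 to 1.1, and takes more than one grasp to turn home). It stays where it is left; friction about 0.08 N m.
- bolt_middle (a joint): The same for the middle fastener.
- bolt_left (a joint): The same for the fastener at the plate's +y end.
- channel_long: Scrap: end of white plastic cable channel, a U section open upwards, 50 long (x) x 34 wide (y) x 30 high mm, walls 3 mm. Origin at the centre of its underside. Four to six of the six scrap pieces are there; each absent one reads None throughout.
- channel_short: Scrap: the same channel, 36 mm long (x) x 34 x 30 mm.
- extrusion_long: Scrap: sawn-off end of slotted aluminium extrusion, 50 long (x) x 30 x 30 mm. Origin at the centre of its underside.
- extrusion_short: Scrap: the same extrusion, 38 mm long (x) x 30 x 30 mm.
- packing: Scrap: stepped piece of stiff black packing foam, 50 (x) x 32 (y) mm at the foot and 18 mm high, with a second step 26 (x) x 32 mm on top of it, x from -25 to +1 mm, up to 36 mm. Origin at the centre of its underside.
- paper_ball: Scrap: hard-crumpled ball of paper, about 40 mm across along its x, y and z. Origin at the middle of its underside, 20 mm below its centre.
- switchbox: Bystander, leave alone: loose white box with three toggle switches, 70 (x) x 110 (y) x 38 mm (56 to the toggle tips), across the plate from the bin. Origin at the centre of its underside.
- tape: Bystander, leave alone: loose roll of black tape lying flat, 66 mm across, 19 mm high. Origin at the centre of its underside.
- connector: Bystander, leave alone: loose round brass connector standing up, 42 mm across, 50 mm high. Origin at the centre of its underside.

How it is judged:
By the outcome, as a careful person would: the job done as asked, in the order asked, and still so for the second after the job is handed in, with the robot touching nothing.
Of channel_long, channel_short, extrusion_long, extrusion_short, packing, paper_ball only 4 to 6 are there at a start; the rules pass over those that are not, and their reading is None.
At some moment in a run one of channel_long, channel_short, extrusion_long, extrusion_short, packing, paper_ball may be knocked a few centimetres aside while the robot is not near it.
Once in a run the grip may slacken for a moment while it holds something.
It also fails if it takes over 210 s, if anything falls off the work surface, if the arm or the gripper's body presses on something with over 40 N, if the wrist force passes 120 N, or if a joint passes its speed limit or range.

## Working session

There is one attempt and no reset: what is moved stays moved. The work goes in short steps, Python scripts to look and compute and a tool call to move; the robot and the scene stay as the last step left them, time stands still between calls to the robot, and variables do not carry over. Pictures are saved under pics/ and viewed, and the job is handed in when it is done.

Besides the shell and the picture viewer there is one more tool, called after ">>>" by a JSON object that holds its "fn" and its "kwargs". move_arm: Moves the arm, as the interface text tells. Its arguments: {"type":"object","properties":{"targets":{"type":"array","items":{"type":"array","items":{"type":"number"}}},"newtons":{"type":"number"}},"required":["targets"]}

```bash
ls; mkdir -p pics; cat > h.py <<'E'
import numpy as np, cv2
from rig import monitor, cams, ticket, arm
def grab(n,save=None):
    d=cams.grab_frame(n)
    if save: cv2.imwrite('pics/'+save,d['frame'])
    return d
def ray(d,u,v,z):
    K=np.array(d['intrinsics']);R=cv2.Rodrigues(np.array(d['rvec'],float))[0];t=np.array(d['tvec'],float).ravel()
    c=-R.T@t; r=R.T@np.linalg.inv(K)@np.array([u,v,1.])
    return c+r*(z-c[2])/r[2]
def proj(d,p):
    return cv2.projectPoints(np.array(p,float).reshape(-1,1,3),np.array(d['rvec'],float),np.array(d['tvec'],float),np.array(d['intrinsics']),None)[0].reshape(-1,2)
E
python3 - <<'E'
from h import *
import pickle
for n in ['scene','top','wrist']:
    d=grab(n,n+'0.png'); pickle.dump(d,open(n+'0.pkl','wb'))
    R=cv2.Rodrigues(np.array(d['rvec'],float))[0]; print(n,-R.T@np.array(d['tvec']).ravel(), R[2])
print(monitor.get_obs())
E
```

```text
pics
scene [1305.44391625    2.42860669  694.61593126] [-0.73570667  0.01629313 -0.6771043 ]
top [ 460.52142209   11.01086643 1140.78704792] [ 0.1034002   0.00909671 -0.99459824]
wrist [ 92.56501998 724.47607317 374.62455123] [ 0.31524716 -0.07740085 -0.94584795]
{'time_s': 0.15, 'joint_pos': array([-1.40572481,  0.59996342, -0.00251468,  1.59995093,  0.00181168,
        0.94287227, -0.07979648]), 'qvel': array([-1.36750543e-03, -2.68463892e-03,  2.99150025e-05, -2.73710589e-03,
        1.33621906e-03, -1.69155547e-03, -1.67216690e-03]), 'joint_torque': array([ 3.18886363e-03, -7.76996827e+01,  1.56660318e+00, -2.58238596e+01,
        1.24676951e-02,  6.74507595e-03,  4.66349562e-06]), 'ee_pos': array([173.52826256, 703.59074126, 249.59806903]), 'tool_rot': array([-3.78778722e-01, -3.11867003e+00,  1.87334674e-03]), 'force': array([-0.39215734,  0.21619304, -0.32784587]), 'wrist_torque': array([0.02522953, 0.06311253, 0.02505113]), 'width': 85.35179265582767}
```

View pics/top0.png

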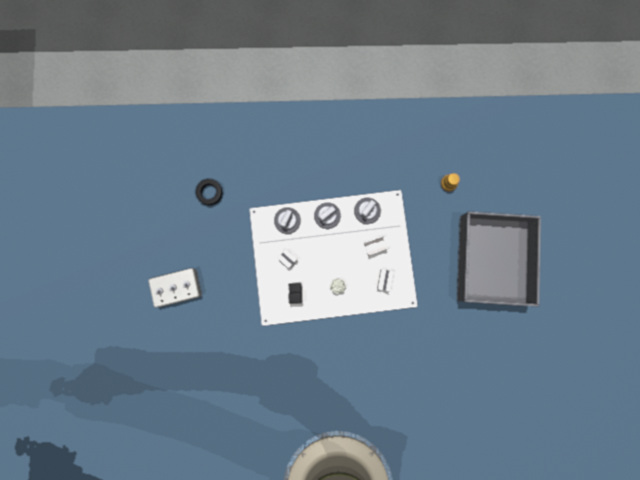

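View pics/scene0.png

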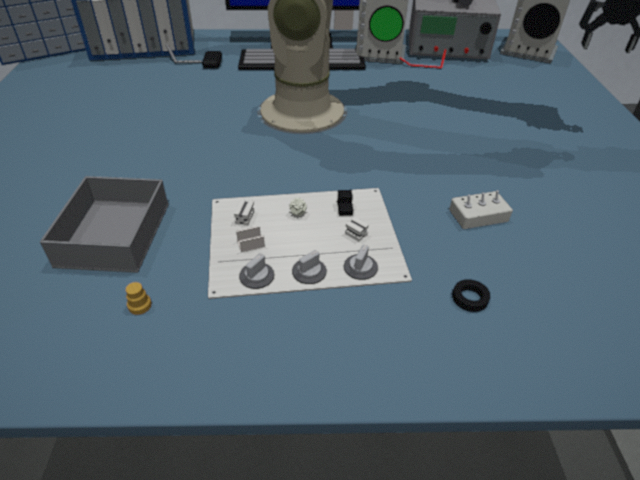

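The top view shows the plate at (250–415, 192–325) with five pieces on it: (289,259), (295,293), (338,286), (386,281) and (376,246). The bin is at (500,260). I'll zoom in next.

```bash
python3 - <<'E'
from h import *
import pickle
d=pickle.load(open('top0.pkl','rb'));f=d['frame']
cv2.imwrite('pics/z1.png',cv2.resize(f[185:330,245:420],None,fx=4.4,fy=4.1,interpolation=cv2.INTER_CUBIC))
s=pickle.load(open('scene0.pkl','rb'));g=s['frame']
cv2.imwrite('pics/z2.png',cv2.resize(g[180:300,200:412],None,fx=3.7,fy=3.7,interpolation=cv2.INTER_CUBIC))
for n,(u,v) in dict(TL=(250.5,208.5),TR=(401,191.5),BR=(416,306.5),BL=(262,325)).items(): print(n,ray(d,u,v,6).round())
for p in [(289,259),(295,293),(338,286),(386,281),(376,246)]: print(ray(d,*p,26).round())
for p in [(287,220),(327,215),(367,210)]: print('b',ray(d,*p,12).round())
for p in [(467,213),(539,217),(538,305),(462,303)]: print('bin',ray(d,*p,70).round())
print(d['intrinsics'])
E
```

```text
TL [668. 203.   6.]
TR [ 702. -173.    6.]
BR [ 418. -198.    6.]
BL [381. 176.   6.]
[538. 107.  26.]
[456.  94.  26.]
[471. -10.  26.]
[ 480. -125.   26.]
[ 565. -104.   26.]
b [636. 112.  12.]
b [646.  13.  12.]
b [656. -86.  12.]
bin [ 634. -314.   70.]
bin [ 621. -481.   70.]
bin [ 418. -465.   70.]
bin [ 426. -292.   70.]
[[462.24708738   0.         324.2017903 ]
 [  0.         462.24708738 242.54977101]
 [  0.           0.           1.        ]]
```

View pics/z1.png

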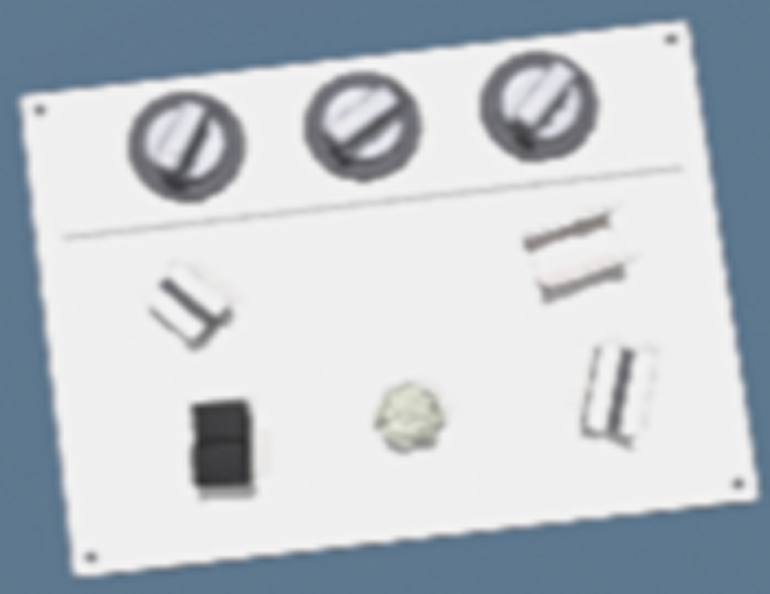

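View pics/z2.png

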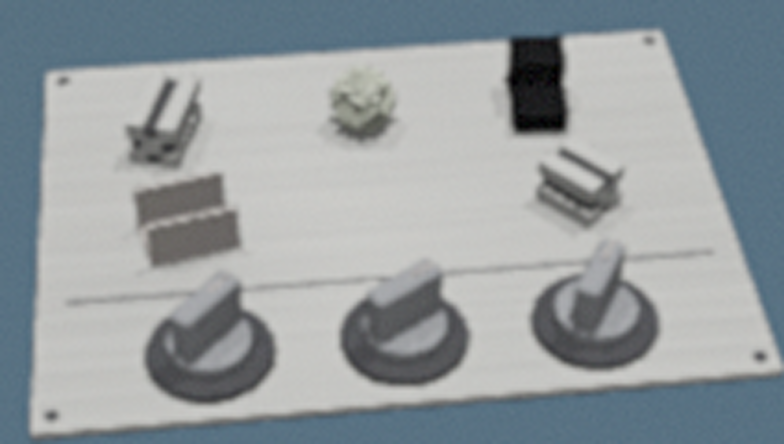

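Plate yaw is about −0.09. The pieces are extrusion_short (left), packing (near left), paper ball, extrusion_long (near right) and channel_long (right). There is no channel_short. I'll write a planner helper and fly to a view over the plate.

```bash
cat >> h.py <<'E'
from scipy.spatial.transform import Rotation as Ro
def th():
    R=Ro.from_rotvec(monitor.get_obs()['tool_rot']).as_matrix(); return np.arctan2(-R[0,1],R[1,1]),R
def plan(segs,start=None):
    """segs: list of (x,y,z,theta_deg,grip) ; theta: tool y = (-sin,cos). prints rows"""
    o=monitor.get_obs(); t,R=th(); p=np.array(o['ee_pos']); t=np.degrees(t)
    if start is not None: p=np.array(start[:3],float);t=start[3]
    print('from',p.round(1),round(t,1),'tilt',np.degrees(np.arccos(-R[2,2])).round(2),'w',round(o['width'],1),'t',o['time_s'],'F',o['force'].round(1))
    for x,y,z,a,g in segs:
        q=np.array([x,y,z],float); dt=a-t
        n=max(1,int(np.ceil(np.linalg.norm(q-p)/62)),int(np.ceil(abs(dt)/10.5)))
        out=[]
        for i in range(n):
            tt=np.radians(t+dt*i/n); X=np.array([-np.cos(tt),-np.sin(tt),0]);Y=np.array([-np.sin(tt),np.cos(tt),0])
            s=(q-p)/n; out.append('[0,0,%.1f,%.3f,%.3f,%.3f,%g]'%(-dt/n,s@X/1e3,s@Y/1e3,-s[2]/1e3,g))
        print(n,'rows:',','.join(out)); p=q;t=a
E
python3 - <<'E'
from h import *
plan([(500,0,290,-5,-1)])
E
```

```text
from [173.5 703.6 249.6] -13.8 tilt 0.07 w 85.4 t 0.15 F [-0.4  0.2 -0.3]
13 rows: [0,0,-0.7,-0.037,-0.047,-0.003,-1],[0,0,-0.7,-0.037,-0.047,-0.003,-1],[0,0,-0.7,-0.036,-0.047,-0.003,-1],[0,0,-0.7,-0.036,-0.048,-0.003,-1],[0,0,-0.7,-0.035,-0.048,-0.003,-1],[0,0,-0.7,-0.035,-0.049,-0.003,-1],[0,0,-0.7,-0.034,-0.049,-0.003,-1],[0,0,-0.7,-0.033,-0.049,-0.003,-1],[0,0,-0.7,-0.033,-0.050,-0.003,-1],[0,0,-0.7,-0.032,-0.050,-0.003,-1],[0,0,-0.7,-0.032,-0.051,-0.003,-1],[0,0,-0.7,-0.031,-0.051,-0.003,-1],[0,0,-0.7,-0.030,-0.051,-0.003,-1]
```

>>> {"fn": "move_arm", "kwargs": {"targets": [[0,0,-0.7,-0.037,-0.047,-0.003,-1],[0,0,-0.7,-0.037,-0.047,-0.003,-1],[0,0,-0.7,-0.036,-0.047,-0.003,-1],[0,0,-0.7,-0.036,-0.048,-0.003,-1],[0,0,-0.7,-0.035,-0.048,-0.003,-1],[0,0,-0.7,-0.035,-0.049,-0.003,-1],[0,0,-0.7,-0.034,-0.049,-0.003,-1],[0,0,-0.7,-0.033,-0.049,-0.003,-1],[0,0,-0.7,-0.033,-0.05,-0.003,-1],[0,0,-0.7,-0.032,-0.05,-0.003,-1]]}}

```text
time_s: 1.4
ee_pos: [426.4, 161.6, 280.6]
tool_rot: [0.187, 3.136, 0.001]
force: [-0.2, 0.7, 0.6]
width: 85.6
```

>>> {"fn": "move_arm", "kwargs": {"targets": [[0,0,-0.7,-0.032,-0.051,-0.003,-1],[0,0,-0.7,-0.031,-0.051,-0.003,-1],[0,0,-0.7,-0.03,-0.051,-0.003,-1],[0,0,0,0,0,0,-1],[0,0,0,0,0,0,-1]]}}

```text
time_s: 2.02
ee_pos: [501.5, 1.5, 289.1]
tool_rot: [-0.131, -3.138, -0.0]
force: [0.5, -0.2, 0.3]
width: 85.3
```

```bash
python3 - <<'E'
from h import *
import pickle
d=grab('wrist','w1.png'); pickle.dump(d,open('w1.pkl','wb'))
o=monitor.get_obs();print(o['ee_pos'],np.degrees(th()[0]),o['time_s'])
E
```

```text
[501.30543997   2.24653783 289.06987752] -4.699893054561125 2.075
```

View pics/w1.png

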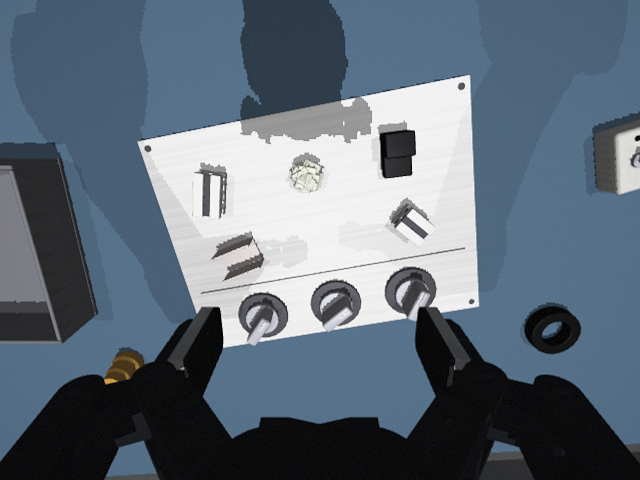

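The wrist view shows the whole plate, with corners at about (138,141), (469,75), (479,306) and (212,349). The ball is at (306,174), packing at (397,153), extrusion_short at (410,223), extrusion_long at (208,195) and channel at (238,257). Now measuring from the contours.

```bash
python3 - <<'E'
from h import *
import pickle
d=pickle.load(open('w1.pkl','rb'));t=pickle.load(open('top0.pkl','rb'));f=d['frame']
for n,p in dict(nr=(138,141),nl=(469,75),fl=(479,306)).items(): print(n,ray(d,*p,6).round(1))
print('screws',[ray(d,*p,6).round(1) for p in [(148,149),(461,86),(472,301)]])
for p in [(263,315),(336,303),(411,290)]: print('fast base',ray(d,*p,12).round(1))
cv2.imwrite('pics/z3.png',cv2.resize(f[110:290,170:450],None,fx=2.85,fy=2.85,interpolation=cv2.INTER_CUBIC))
cv2.imwrite('pics/z4.png',cv2.resize(f[250:360,220:450],None,fx=3.4,fy=3.4,interpolation=cv2.INTER_CUBIC))
E
```

```text
nr [ 420.1 -199.4    6. ]
nl [382.4 177.3   6. ]
fl [671.  207.8   6. ]
screws [array([ 429.9, -190.1,    6. ]), array([392.7, 169.1,   6. ]), array([662.4, 197.8,   6. ])]
fast base [656.5 -85.7  12. ]
fast base [646.5  14.   12. ]
fast base [635.6 113.8  12. ]
```

View pics/z3.png

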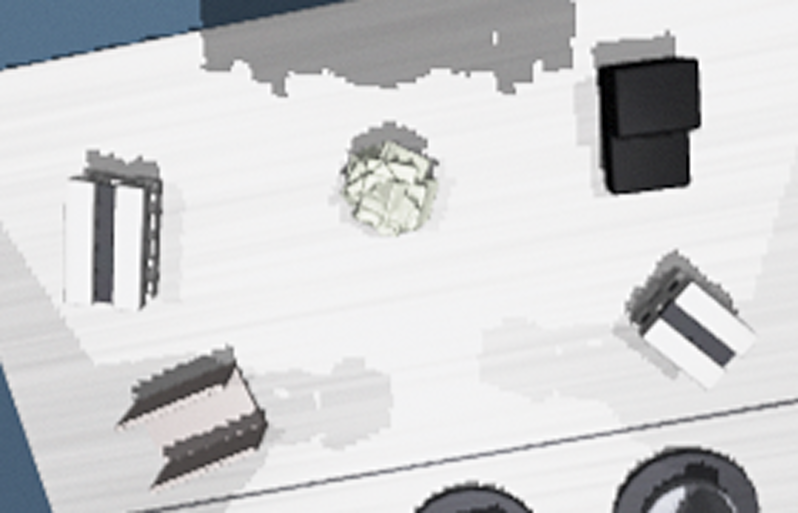

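View pics/z4.png

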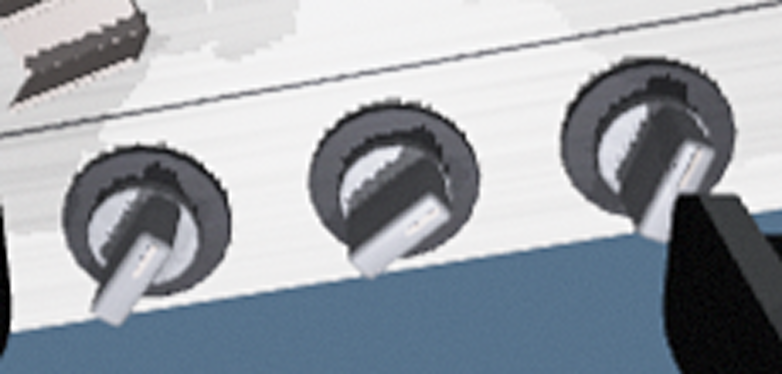

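```bash
python3 - <<'E'
from h import *
import pickle
d=pickle.load(open('w1.pkl','rb'))
print('tips',arm.tcp_to_tips)
Z=lambda X,Y,z,s=2.85,u0=170,v0=110: ray(d,u0+X/s-.3,v0+Y/s-.3,z)[:2]
def rect(n,c):
    c=np.array(c);m=c.mean(0); L=[np.linalg.norm(c[i]-c[(i+1)%4]).round(1) for i in range(4)]
    a=[np.degrees(np.arctan2(*(c[(i+1)%4]-c[i])[::-1])).round(1) for i in range(4)]
    print(n,m.round(1),'sides',L,'angs',a)
rect('exL',[Z(*p,36) for p in [(66,178),(142,183),(145,308),(64,303)]])
rect('exS',[Z(*p,36) for p in [(690,278),(757,335),(711,388),(642,335)]])
rect('chan(31w)',[Z(*p,36) for p in [(118,427),(240,377),(265,430),(153,488)]])
rect('packtop',[Z(*p,42) for p in [(614,72),(698,58),(700,127),(618,138)]])
print('packlow',Z(608,192,24),Z(690,184,24))
print('ball',Z(390,190,26))
Q=lambda X,Y: Z(X,Y,50,3.4,220,250)
rect('bR',[Q(*p) for p in [(140,235),(170,245),(122,326),(92,310)]])
rect('bM',[Q(*p) for p in [(430,193),(450,214),(372,279),(348,258)]])
rect('bL',[Q(*p) for p in [(685,138),(715,148),(662,242),(638,228)]])
t=pickle.load(open('top0.pkl','rb'))
T=lambda X,Y,z: ray(t,245+X/4.4-.4,185+Y/4.1-.4,z)[:2].round(1)
print('top ball',T(410,415,26),'exS',T(192,305,34),'exL',T(619,392,36))
E
```

```text
tips 19.0
exL [ 484.2 -122.6] sides [np.float64(29.2), np.float64(50.1), np.float64(32.5), np.float64(50.3)] angs [np.float64(81.4), np.float64(-8.8), np.float64(-98.5), np.float64(167.5)]
exS [541.3 112.3] sides [np.float64(37.9), np.float64(28.3), np.float64(38.1), np.float64(29.5)] angs [np.float64(46.3), np.float64(-40.6), np.float64(-131.9), np.float64(138.9)]
chan(31w) [ 566.  -100.2] sides [np.float64(57.2), np.float64(25.3), np.float64(56.4), np.float64(30.8)] angs [np.float64(108.1), np.float64(16.2), np.float64(-66.3), np.float64(-161.6)]
packtop [446.6  94.1] sides [np.float64(30.8), np.float64(24.7), np.float64(30.7), np.float64(23.9)] angs [np.float64(94.3), np.float64(2.2), np.float64(-87.3), np.float64(-177.6)]
packlow [482.28468048  78.24127916] [481.84841117 110.97774055]
ball [473.8886465   -8.61508175]
bR [657.4 -86. ] sides [np.float64(11.4), np.float64(39.9), np.float64(12.8), np.float64(37.4)] angs [np.float64(63.8), np.float64(-34.1), np.float64(-128.1), np.float64(143.7)]
bM [647.6  13.5] sides [np.float64(11.3), np.float64(38.9), np.float64(12.6), np.float64(39.7)] angs [np.float64(36.1), np.float64(-50.4), np.float64(-140.1), np.float64(127.8)]
bL [636.8 112.6] sides [np.float64(11.6), np.float64(41.0), np.float64(10.9), np.float64(38.6)] angs [np.float64(65.5), np.float64(-26.5), np.float64(-127.1), np.float64(154.8)]
top ball [471.3  -9.3] exS [537.8 108.3] exL [ 482.2 -122.4]
```

```bash
python3 - <<'E'
from h import *
plan([(484,-122.5,110,-10.5,-1),(484,-122.5,27,-10.5,-1)])
E
```

```text
from [501.3   2.2 289.1] -4.7 tilt 0.05 w 85.5 t 2.075 F [0.2 0.9 0.3]
4 rows: [0,0,1.5,0.002,-0.031,0.045,-1],[0,0,1.5,0.001,-0.031,0.045,-1],[0,0,1.5,0.000,-0.031,0.045,-1],[0,0,1.5,-0.001,-0.031,0.045,-1]
2 rows: [0,0,-0.0,0.000,0.000,0.042,-1],[0,0,-0.0,0.000,0.000,0.042,-1]
```

>>> {"fn": "move_arm", "kwargs": {"targets": [[0,0,1.5,0.002,-0.031,0.045,-1],[0,0,1.5,0.001,-0.031,0.045,-1],[0,0,1.5,0,-0.031,0.045,-1],[0,0,1.5,-0.001,-0.031,0.045,-1],[0,0,0,0,0,0,-1],[0,0,0,0,0,0,-1]]}}

```text
time_s: 2.82
ee_pos: [485.0, -120.1, 109.6]
tool_rot: [-0.291, -3.128, -0.001]
force: [-0.9, -0.2, 0.9]
width: 85.1
```

```bash
python3 - <<'E'
from h import *
d=grab('wrist','w2.png')
import pickle;pickle.dump(d,open('w2.pkl','wb'))
print(proj(d,[[484,-122.5,36],[484,-122.5,27]]))
plan([(484,-122.5,27,-10.5,-1)])
E
```

```text
[[312.91168745 262.14434585]
 [313.10220346 256.85733084]]
from [ 485.4 -120.   110.1] -10.6 tilt 0.08 w 85.4 t 2.875 F [0.6 0.7 0.3]
2 rows: [0,0,-0.1,0.000,-0.001,0.042,-1],[0,0,-0.1,0.000,-0.001,0.042,-1]
```

View pics/w2.png

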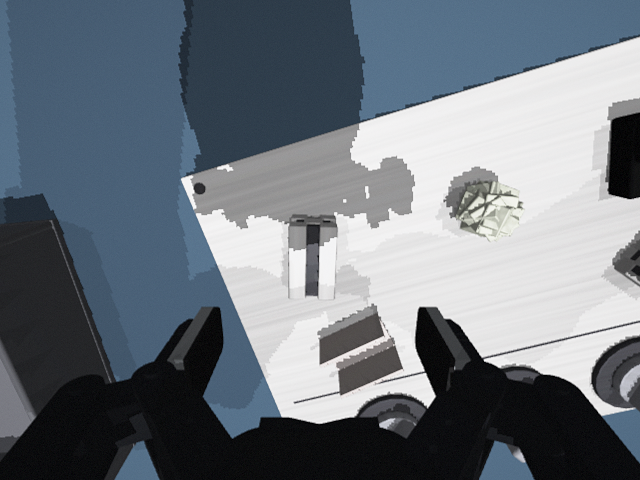

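The piece is centred at (312,258), as predicted. I'll descend and grip.

>>> {"fn": "move_arm", "kwargs": {"targets": [[0,0,0,0.001,-0.001,0.042,-1],[0,0,0,0.001,-0.001,0.041,-1],[0,0,0,0,0,0,-1],[0,0,0,0,0,0,1],[0,0,0,0,0,0,1],[0,0,0,0,0,0,1],[0,0,0,0,0,0,1],[0,0,0,0,0,0,1]], "newtons": 60}}

```text
time_s: 3.88
ee_pos: [483.1, -123.2, 27.7]
tool_rot: [0.294, 3.125, 0.0]
force: [-1.1, 1.5, 14.0]
width: 29.0
```

```bash
python3 - <<'E'
from h import *
plan([(484,-122.5,110,-10.5,1),(465,-388,110,-5,1),(465,-388,55,-5,1)])
E
```

```text
from [ 483.1 -123.2   27.7] -10.8 tilt 0.13 w 29.0 t 3.875 F [-1.1  1.5 14. ]
2 rows: [0,0,-0.1,-0.000,0.000,-0.041,1],[0,0,-0.1,-0.000,0.000,-0.041,1]
5 rows: [0,0,-1.1,-0.006,-0.053,-0.000,1],[0,0,-1.1,-0.005,-0.053,-0.000,1],[0,0,-1.1,-0.004,-0.053,-0.000,1],[0,0,-1.1,-0.003,-0.053,-0.000,1],[0,0,-1.1,-0.002,-0.053,-0.000,1]
1 rows: [0,0,0.0,0.000,0.000,0.055,1]
```

Gripped at 29 mm. The +14 N suggests light tip contact with the plate, so later grasps go 3 mm higher. I'll carry it to the bin.

>>> {"fn": "move_arm", "kwargs": {"targets": [[0,0,0,0,0,-0.045,1],[0,0,0,0,0,-0.05,1],[0,0,-1.1,-0.006,-0.053,0,1],[0,0,-1.1,-0.005,-0.053,0,1],[0,0,-1.1,-0.004,-0.053,0,1],[0,0,-1.1,-0.003,-0.053,0,1],[0,0,-1.1,-0.002,-0.053,0,1],[0,0,0,0,0,0,1]]}}

```text
time_s: 4.88
ee_pos: [460.9, -393.5, 121.8]
tool_rot: [0.154, 3.137, -0.005]
force: [-0.2, 1.3, -0.8]
width: 29.0
```

```bash
python3 - <<'E'
from h import *
d=grab('wrist','w3.png')
plan([(465,-388,55,-5,1)])
E
```

```text
from [ 461.6 -390.4  121.6] -5.5 tilt 0.05 w 29.1 t 4.925 F [ 0.9  0.1 -0.1]
2 rows: [0,0,-0.2,-0.002,0.001,0.033,1],[0,0,-0.2,-0.002,0.001,0.033,1]
```

View pics/w3.png

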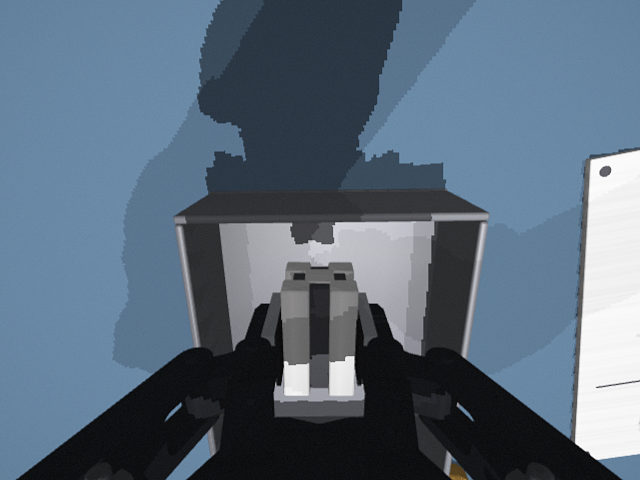

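The held extrusion is centred over the bin, between walls at columns 180 and 470. I'll lower it and release.

>>> {"fn": "move_arm", "kwargs": {"targets": [[0,0,0,-0.006,0,0.035,1],[0,0,0,-0.006,0,0.035,1],[0,0,0,0,0,0,1],[0,0,0,0,0,0,-1],[0,0,0,0,0,0,-1],[0,0,0,0,0,0,-1],[0,0,0,0,0,-0.06,-1],[0,0,0,0,0.04,-0.045,-1]]}}

```text
time_s: 5.92
ee_pos: [477.9, -352.4, 158.5]
tool_rot: [0.152, 3.136, -0.004]
force: [-0.0, 1.2, 0.9]
width: 85.5
```

```bash
python3 - <<'E'
from h import *
plan([(566,-102,170,-69.5,-1)])
E
```

```text
from [ 477.9 -352.4  158.5] -5.5 tilt 0.17 w 85.5 t 5.925 F [-0.   1.2  0.9]
7 rows: [0,0,9.1,-0.009,0.037,-0.002,-1],[0,0,9.1,-0.003,0.038,-0.002,-1],[0,0,9.1,0.003,0.038,-0.002,-1],[0,0,9.1,0.009,0.037,-0.002,-1],[0,0,9.1,0.015,0.035,-0.002,-1],[0,0,9.1,0.020,0.032,-0.002,-1],[0,0,9.1,0.025,0.029,-0.002,-1]
```

>>> {"fn": "move_arm", "kwargs": {"targets": [[0,0,9.1,-0.009,0.037,-0.002,-1],[0,0,9.1,-0.003,0.038,-0.002,-1],[0,0,9.1,0.003,0.038,-0.002,-1],[0,0,9.1,0.009,0.037,-0.002,-1],[0,0,9.1,0.015,0.035,-0.002,-1],[0,0,9.1,0.02,0.032,-0.002,-1],[0,0,9.1,0.025,0.029,-0.002,-1],[0,0,0,0,0,0,-1],[0,0,0,0,0,0,-1]]}}

```text
time_s: 7.05
ee_pos: [564.2, -97.7, 170.7]
tool_rot: [1.776, 2.591, 0.0]
force: [-0.7, 0.1, -0.6]
width: 85.3
```

```bash
python3 - <<'E'
from h import *
import pickle
d=grab('wrist','w4.png');pickle.dump(d,open('w4.pkl','wb'))
print(proj(d,[[566,-102,36]]))
plan([(566,-102,30,-69.5,-1)])
E
```

```text
[[317.9316492  240.06730298]]
from [564.  -98.4 170.7] -68.9 tilt 0.03 w 85.2 t 7.1 F [-0.5  0.2 -0.2]
3 rows: [0,0,0.2,-0.001,0.000,0.047,-1],[0,0,0.2,-0.001,0.000,0.047,-1],[0,0,0.2,-0.001,0.000,0.047,-1]
```

View pics/w4.png

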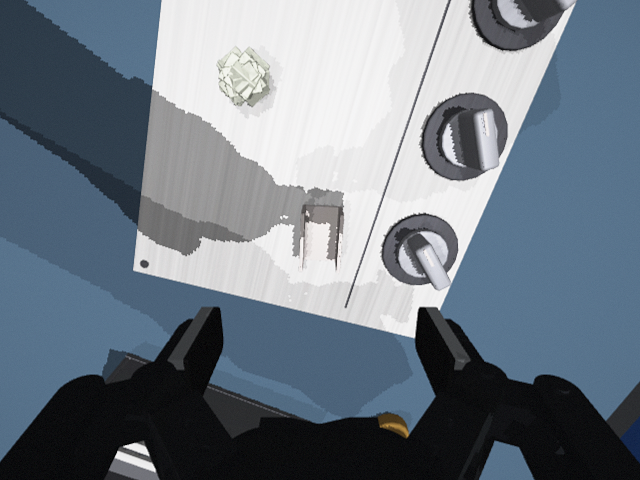

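The channel walls are at columns 303–340 and centred as predicted. I'll descend with the jaws partly closed, because the fastener is close to the right finger.

>>> {"fn": "move_arm", "kwargs": {"targets": [[0,0,0,0,0.002,0.047,-0.4],[0,0,0,-0.001,0,0.047,-0.4],[0,0,0,-0.001,0,0.046,-0.4],[0,0,0,0,0,0,-0.4],[0,0,0,0,0,0,1],[0,0,0,0,0,0,1],[0,0,0,0,0,0,1],[0,0,0,0,0,0,1]], "newtons": 40}}

```text
time_s: 8.1
ee_pos: [567.9, -99.0, 32.3]
tool_rot: [1.777, 2.587, 0.002]
force: [-1.5, -1.0, 9.5]
width: 33.6
```

```bash
python3 - <<'E'
from h import *
plan([(566,-101,125,-69,1),(550,-385,125,-5,1)])
E
```

```text
from [567.9 -99.   32.3] -69.0 tilt 0.18 w 33.6 t 8.1 F [-1.5 -1.   9.5]
2 rows: [0,0,0.0,-0.001,-0.001,-0.046,1],[0,0,0.0,-0.001,-0.001,-0.046,1]
7 rows: [0,0,-9.1,-0.037,-0.017,-0.000,1],[0,0,-9.1,-0.034,-0.022,-0.000,1],[0,0,-9.1,-0.030,-0.027,-0.000,1],[0,0,-9.1,-0.025,-0.032,-0.000,1],[0,0,-9.1,-0.020,-0.035,-0.000,1],[0,0,-9.1,-0.014,-0.038,-0.000,1],[0,0,-9.1,-0.008,-0.040,-0.000,1]
```

>>> {"fn": "move_arm", "kwargs": {"targets": [[0,0,0,0,0,-0.046,1],[0,0,0,0,0,-0.046,1],[0,0,-9.1,-0.037,-0.017,0,1],[0,0,-9.1,-0.034,-0.022,0,1],[0,0,-9.1,-0.03,-0.027,0,1],[0,0,-9.1,-0.025,-0.032,0,1],[0,0,-9.1,-0.02,-0.035,0,1],[0,0,-9.1,-0.014,-0.038,0,1],[0,0,-9.1,-0.008,-0.04,0,1],[0,0,0,0,0,0,1]]}}

```text
time_s: 9.35
ee_pos: [550.1, -386.7, 123.6]
tool_rot: [0.15, 3.137, -0.005]
force: [-1.3, 1.0, -0.5]
width: 33.4
```

```bash
python3 - <<'E'
from h import *
d=grab('wrist','w5.png')
plan([(550,-385,55,-5,1)])
E
```

```text
from [ 550.7 -383.9  123.3] -5.5 tilt 0.09 w 33.6 t 9.4 F [0.5 0.6 0.9]
2 rows: [0,0,-0.2,0.000,-0.001,0.034,1],[0,0,-0.2,0.000,-0.001,0.034,1]
```

View pics/w5.png

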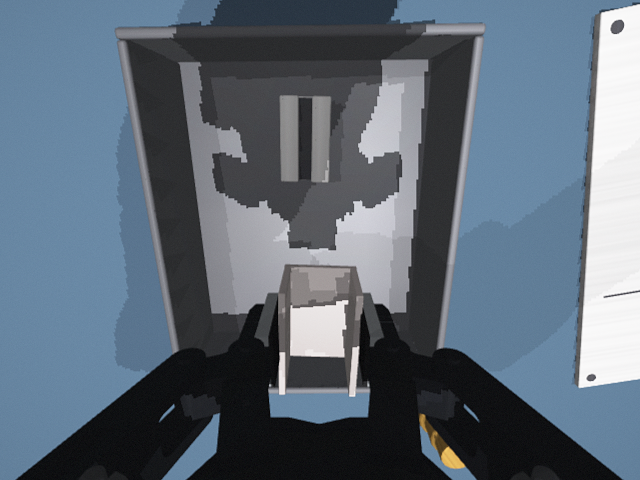

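The extrusion lies in the bin at (305,140), and the channel is held over the free part. I'll lower and release.

>>> {"fn": "move_arm", "kwargs": {"targets": [[0,0,0,0,0,0.034,1],[0,0,0,0,0,0.034,1],[0,0,0,0,0,0,1],[0,0,0,0,0,0,-1],[0,0,0,0,0,0,-1],[0,0,0,0,0,0,-1],[0,0,0,0,0,-0.06,-1],[0,0,0,0,0.04,-0.045,-1]]}}

```text
time_s: 10.4
ee_pos: [554.6, -345.4, 161.5]
tool_rot: [0.152, 3.136, -0.004]
force: [0.6, 0.1, 0.1]
width: 85.4
```

```bash
python3 - <<'E'
from h import *
plan([(473,-9,150,-5,-1)])
E
```

```text
from [ 554.6 -345.4  161.5] -5.6 tilt 0.17 w 85.4 t 10.4 F [0.6 0.1 0.1]
6 rows: [0,0,-0.1,0.019,0.054,0.002,-1],[0,0,-0.1,0.019,0.055,0.002,-1],[0,0,-0.1,0.019,0.055,0.002,-1],[0,0,-0.1,0.019,0.055,0.002,-1],[0,0,-0.1,0.019,0.055,0.002,-1],[0,0,-0.1,0.019,0.055,0.002,-1]
```

>>> {"fn": "move_arm", "kwargs": {"targets": [[0,0,0,0.019,0.055,0.002,-1],[0,0,0,0.019,0.055,0.002,-1],[0,0,0,0.019,0.055,0.002,-1],[0,0,0,0.019,0.055,0.002,-1],[0,0,0,0.019,0.055,0.002,-1],[0,0,0,0.019,0.055,0.002,-1],[0,0,0,0,0,0,-1],[0,0,0,0,0,0,-1]]}}

```text
time_s: 11.4
ee_pos: [472.3, -3.1, 147.8]
tool_rot: [0.143, 3.137, -0.0]
force: [-0.6, 0.1, -0.2]
width: 85.3
```

```bash
python3 - <<'E'
from h import *
import pickle
d=grab('wrist','w6.png');pickle.dump(d,open('w6.pkl','wb'))
print(proj(d,[[473,-9,26],[458,94,24],[541,111,36]]))
plan([(473,-9,28,-5,-1)])
E
```

```text
[[309.62132889 239.670647  ]
 [444.23172929 208.11930196]
 [468.01860592 311.23977288]]
from [472.4  -3.9 147.7] -5.3 tilt 0.07 w 85.7 t 11.45 F [ 0.   0.3 -0.2]
2 rows: [0,0,-0.2,-0.001,-0.003,0.060,-1],[0,0,-0.2,-0.001,-0.003,0.060,-1]
```

View pics/w6.png

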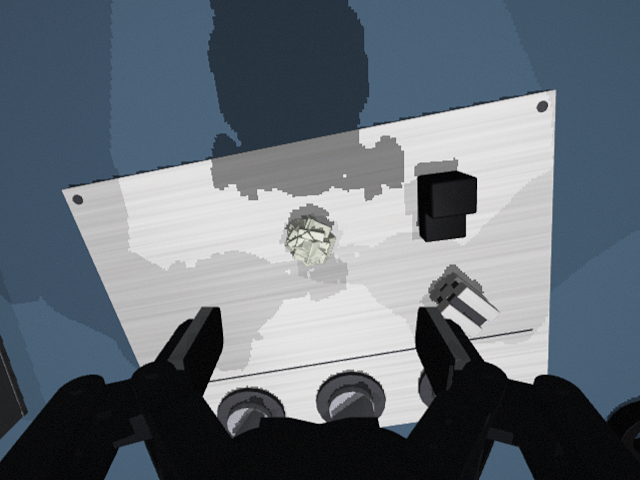

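The ball at (310,241), packing and short extrusion all sit where predicted. I'll grip the ball.

>>> {"fn": "move_arm", "kwargs": {"targets": [[0,0,0,-0.001,-0.003,0.06,-1],[0,0,0,-0.001,-0.002,0.059,-1],[0,0,0,0,0,0,-1],[0,0,0,0,0,0,1],[0,0,0,0,0,0,1],[0,0,0,0,0,0,1],[0,0,0,0,0,0,1]], "newtons": 40}}

```text
time_s: 12.32
ee_pos: [475.2, -8.3, 31.3]
tool_rot: [0.144, 3.132, 0.001]
force: [-0.3, -0.8, 15.5]
width: 43.0
```

```bash
python3 - <<'E'
from h import *
plan([(473,-9,125,-5,1),(500,-420,125,-5,1)])
E
```

```text
from [475.2  -8.3  31.3] -5.3 tilt 0.37 w 43.0 t 12.325 F [-0.3 -0.8 15.5]
2 rows: [0,0,-0.1,0.001,-0.000,-0.047,1],[0,0,-0.1,0.001,-0.000,-0.047,1]
7 rows: [0,0,0.0,-0.009,-0.058,-0.000,1],[0,0,0.0,-0.009,-0.058,-0.000,1],[0,0,0.0,-0.009,-0.058,-0.000,1],[0,0,0.0,-0.009,-0.058,-0.000,1],[0,0,0.0,-0.009,-0.058,-0.000,1],[0,0,0.0,-0.009,-0.058,-0.000,1],[0,0,0.0,-0.009,-0.058,-0.000,1]
```

>>> {"fn": "move_arm", "kwargs": {"targets": [[0,0,0,0,0,-0.047,1],[0,0,0,0,0,-0.047,1],[0,0,0,-0.009,-0.056,0,1],[0,0,0,-0.009,-0.056,0,1],[0,0,0,-0.009,-0.056,0,1],[0,0,0,-0.009,-0.056,0,1],[0,0,0,-0.009,-0.056,0,1],[0,0,0,-0.009,-0.056,0,1],[0,0,0,-0.009,-0.056,0,1],[0,0,0,0,0,0,1]]}}

```text
time_s: 13.58
ee_pos: [499.4, -410.2, 124.9]
tool_rot: [0.154, 3.134, -0.008]
force: [0.5, 1.0, -0.0]
width: 42.7
```

```bash
python3 - <<'E'
from h import *
d=grab('wrist','w7.png')
plan([(500,-405,80,-5,1)])
E
```

```text
from [ 499.8 -406.8  124.5] -5.5 tilt 0.23 w 42.8 t 13.625 F [-0.2  1.7 -0.2]
1 rows: [0,0,-0.5,-0.000,0.002,0.044,1]
```

View pics/w7.png

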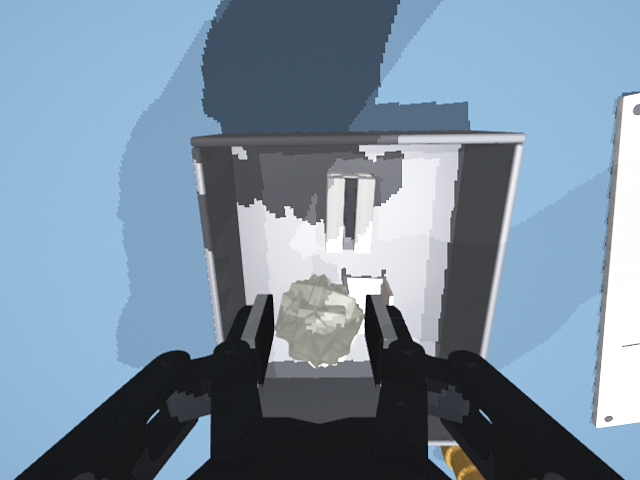

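The ball is held inside the bin outline, with the two pieces visible below it. I'll lower and release.

>>> {"fn": "move_arm", "kwargs": {"targets": [[0,0,0,0,0,0.052,1],[0,0,0,0,0,0,1],[0,0,0,0,0,0,-1],[0,0,0,0,0,0,-1],[0,0,0,0,0,0,-1],[0,0,0,0,0,-0.05,-1],[0,0,0,0,0.04,-0.045,-1]]}}

```text
time_s: 14.5
ee_pos: [503.3, -367.2, 166.9]
tool_rot: [0.151, 3.137, -0.003]
force: [1.1, 0.3, 0.5]
width: 85.6
```

```bash
python3 - <<'E'
from h import *
d=grab('wrist','w8.png')
plan([(458,94,150,2,-1)])
E
```

```text
from [ 506.7 -360.2  172.4] -5.1 tilt 0.37 w 85.5 t 14.55 F [1.  5.3 2.2]
8 rows: [0,0,-0.9,0.011,0.056,0.003,-1],[0,0,-0.9,0.010,0.056,0.003,-1],[0,0,-0.9,0.009,0.056,0.003,-1],[0,0,-0.9,0.009,0.056,0.003,-1],[0,0,-0.9,0.008,0.057,0.003,-1],[0,0,-0.9,0.007,0.057,0.003,-1],[0,0,-0.9,0.006,0.057,0.003,-1],[0,0,-0.9,0.005,0.057,0.003,-1]
```

View pics/w8.png

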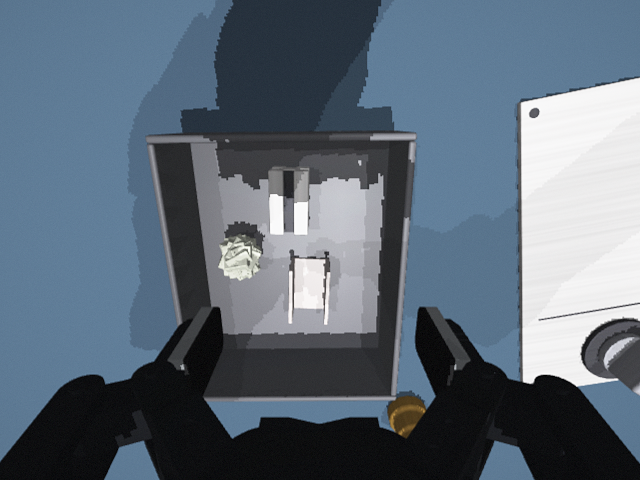

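The ball (240,255), extrusion (290,200) and channel (310,288) are all in the bin. Packing is next.

>>> {"fn": "move_arm", "kwargs": {"targets": [[0,0,-0.9,0.01,0.056,0.003,-1],[0,0,-0.9,0.01,0.056,0.003,-1],[0,0,-0.9,0.009,0.056,0.003,-1],[0,0,-0.9,0.009,0.056,0.003,-1],[0,0,-0.9,0.008,0.056,0.003,-1],[0,0,-0.9,0.007,0.056,0.003,-1],[0,0,-0.9,0.006,0.056,0.002,-1],[0,0,-0.9,0.005,0.056,0.002,-1],[0,0,0,0,0,0,-1],[0,0,0,0,0,0,-1]]}}

```text
time_s: 15.8
ee_pos: [456.5, 85.6, 143.6]
tool_rot: [-0.054, 3.141, -0.0]
force: [-0.6, 0.2, -0.8]
width: 85.2
```

```bash
python3 - <<'E'
from h import *
import pickle
d=grab('wrist','w9.png');pickle.dump(d,open('w9.pkl','wb'))
print(proj(d,[[446.5,94,42],[458,94,24],[541,111,36]]))
plan([(458,94,26,2,-1)])
E
```

```text
[[329.70509408 234.12671577]
 [328.27817749 241.16352244]
 [345.2032855  343.5468671 ]]
from [456.6  84.7 143.6] 1.9 tilt 0.04 w 85.7 t 15.85 F [-0.6  0.1 -0.3]
2 rows: [0,0,-0.1,-0.001,0.005,0.059,-1],[0,0,-0.1,-0.001,0.005,0.059,-1]
```

View pics/w9.png

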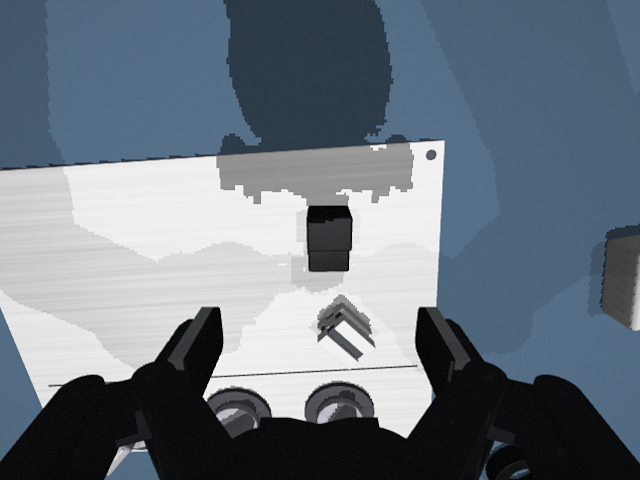

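Packing spans rows 205–271 and is centred at column 329, as predicted. I'll grip it.

>>> {"fn": "move_arm", "kwargs": {"targets": [[0,0,0,0,0.005,0.058,-1],[0,0,0,0.001,0.004,0.058,-1],[0,0,0,0,0,0,-1],[0,0,0,0,0,0,1],[0,0,0,0,0,0,1],[0,0,0,0,0,0,1],[0,0,0,0,0,0,1],[0,0,0,0,0,0,1]]}}

```text
time_s: 16.85
ee_pos: [457.8, 95.1, 31.0]
tool_rot: [-0.053, 3.139, 0.001]
force: [-1.1, -1.1, 16.7]
width: 31.6
```

```bash
python3 - <<'E'
from h import *
plan([(456,94,130,2,1),(475,-360,130,-5,1)])
E
```

```text
from [457.8  95.1  31. ] 1.9 tilt 0.11 w 31.6 t 16.85 F [-1.1 -1.1 16.7]
2 rows: [0,0,-0.0,0.001,-0.001,-0.049,1],[0,0,-0.0,0.001,-0.001,-0.049,1]
8 rows: [0,0,0.9,-0.000,-0.057,-0.000,1],[0,0,0.9,-0.001,-0.057,-0.000,1],[0,0,0.9,-0.002,-0.057,-0.000,1],[0,0,0.9,-0.003,-0.057,-0.000,1],[0,0,0.9,-0.004,-0.057,-0.000,1],[0,0,0.9,-0.005,-0.057,-0.000,1],[0,0,0.9,-0.006,-0.057,-0.000,1],[0,0,0.9,-0.006,-0.056,-0.000,1]
```

```bash
python3 - <<'E'
from h import *
print(monitor.get_obs()['joint_pos'][6])
plan([(456,94,130,2,1),(515,-341,130,-90,1)])
E
```

```text
1.154693847652081
from [457.8  95.1  31. ] 1.9 tilt 0.11 w 31.6 t 16.85 F [-1.1 -1.1 16.7]
2 rows: [0,0,-0.0,0.001,-0.001,-0.049,1],[0,0,-0.0,0.001,-0.001,-0.049,1]
9 rows: [0,0,10.2,-0.005,-0.049,-0.000,1],[0,0,10.2,-0.013,-0.047,-0.000,1],[0,0,10.2,-0.022,-0.044,-0.000,1],[0,0,10.2,-0.029,-0.039,-0.000,1],[0,0,10.2,-0.035,-0.034,-0.000,1],[0,0,10.2,-0.041,-0.027,-0.000,1],[0,0,10.2,-0.045,-0.019,-0.000,1],[0,0,10.2,-0.048,-0.011,-0.000,1],[0,0,10.2,-0.049,-0.002,-0.000,1]
```

>>> {"fn": "move_arm", "kwargs": {"targets": [[0,0,0,0,0,-0.05,1],[0,0,0,0,0,-0.05,1]]}}

```text
time_s: 17.1
ee_pos: [456.7, 95.1, 130.8]
tool_rot: [0.054, -3.139, 0.001]
force: [1.0, -1.0, -0.2]
width: 31.3
```

>>> {"fn": "move_arm", "kwargs": {"targets": [[0,0,10.2,-0.005,-0.049,0,1],[0,0,10.2,-0.013,-0.047,0,1],[0,0,10.2,-0.022,-0.044,0,1],[0,0,10.2,-0.029,-0.039,0,1],[0,0,10.2,-0.035,-0.034,0,1],[0,0,10.2,-0.041,-0.027,0,1],[0,0,10.2,-0.045,-0.019,0,1],[0,0,10.2,-0.048,-0.011,0,1],[0,0,10.2,-0.049,-0.002,0,1],[0,0,0,0,0,0,1]]}}

```text
time_s: 18.35
ee_pos: [515.7, -346.2, 130.4]
tool_rot: [2.223, 2.215, -0.005]
force: [-0.2, 0.6, -0.7]
width: 31.0
```

```bash
python3 - <<'E'
from h import *
d=grab('wrist','w10.png')
plan([(515,-341,60,-94,1)])
E
```

```text
from [ 515.6 -343.4  130. ] -89.9 tilt 0.13 w 31.2 t 18.4 F [-0.6  1.1 -0.2]
2 rows: [0,0,2.0,0.001,-0.000,0.035,1],[0,0,2.0,0.001,-0.000,0.035,1]
```

View pics/w10.png

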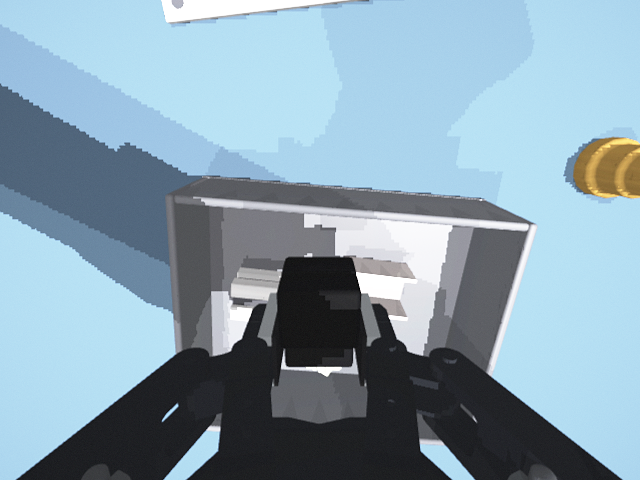

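The packing is held clear inside the near rim (row 195). I'll lower and release.

>>> {"fn": "move_arm", "kwargs": {"targets": [[0,0,2.5,0.001,0,0.035,1],[0,0,2.5,0.001,0,0.04,1],[0,0,0,0,0,0,1],[0,0,0,0,0,0,-0.3],[0,0,0,0,0,0,-0.3],[0,0,0,0,0,0,-0.3],[0,0,0,0,0,-0.055,-0.3],[0,0,0,0.02,0,-0.055,-1]]}}

```text
time_s: 19.4
ee_pos: [517.0, -321.2, 165.5]
tool_rot: [-2.315, -2.122, 0.005]
force: [1.1, 0.1, -0.3]
width: 72.0
```

```bash
python3 - <<'E'
from h import *
d=grab('wrist','w11.png')
plan([(541,111,160,47.5,-1)])
E
```

```text
from [ 519.7 -319.   172. ] -94.8 tilt 0.27 w 78.5 t 19.45 F [1.  1.7 3.4]
14 rows: [0,0,-10.2,0.031,-0.001,0.001,-1],[0,0,-10.2,0.030,0.004,0.001,-1],[0,0,-10.2,0.029,0.010,0.001,-1],[0,0,-10.2,0.027,0.015,0.001,-1],[0,0,-10.2,0.024,0.019,0.001,-1],[0,0,-10.2,0.020,0.023,0.001,-1],[0,0,-10.2,0.016,0.026,0.001,-1],[0,0,-10.2,0.011,0.029,0.001,-1],[0,0,-10.2,0.006,0.030,0.001,-1],[0,0,-10.2,0.000,0.031,0.001,-1],[0,0,-10.2,-0.005,0.030,0.001,-1],[0,0,-10.2,-0.010,0.029,0.001,-1],[0,0,-10.2,-0.015,0.027,0.001,-1],[0,0,-10.2,-0.020,0.023,0.001,-1]
```

View pics/w11.png

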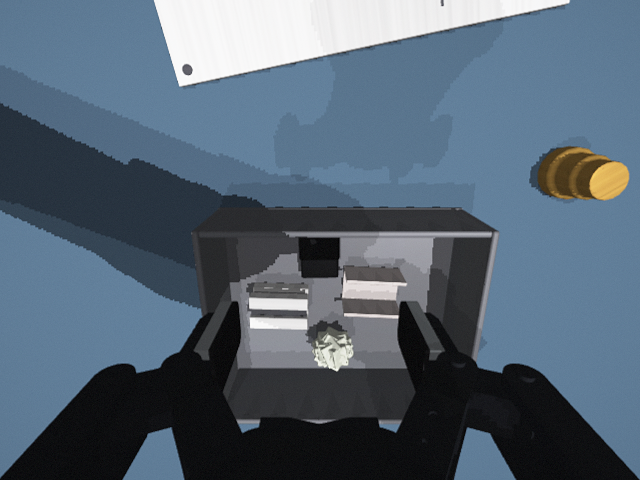

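Packing, ball, channel and extrusion are all inside. For the last piece I'll use the equivalent grasp at θ = −132.5, which needs less turning.

```bash
python3 - <<'E'
from h import *
plan([(541,111,160,-132.5,-1)])
E
```

```text
from [ 519.7 -319.   172. ] -94.8 tilt 0.27 w 78.5 t 19.45 F [1.  1.7 3.4]
7 rows: [0,0,5.4,0.061,-0.002,0.002,-1],[0,0,5.4,0.061,-0.008,0.002,-1],[0,0,5.4,0.060,-0.014,0.002,-1],[0,0,5.4,0.058,-0.019,0.002,-1],[0,0,5.4,0.056,-0.025,0.002,-1],[0,0,5.4,0.054,-0.030,0.002,-1],[0,0,5.4,0.051,-0.035,0.002,-1]
```

>>> {"fn": "move_arm", "kwargs": {"targets": [[0,0,5.4,0.061,-0.002,0.002,-1],[0,0,5.4,0.061,-0.008,0.002,-1],[0,0,5.4,0.06,-0.014,0.002,-1],[0,0,5.4,0.058,-0.019,0.002,-1],[0,0,5.4,0.056,-0.025,0.002,-1],[0,0,5.4,0.054,-0.03,0.002,-1],[0,0,5.4,0.051,-0.035,0.002,-1],[0,0,0,0,0,0,-1],[0,0,0,0,0,0,-1]]}}

```text
time_s: 20.58
ee_pos: [537.9, 109.9, 150.0]
tool_rot: [-2.876, -1.264, 0.004]
force: [-0.7, -1.8, 0.0]
width: 85.6
```

```bash
python3 - <<'E'
from h import *
import pickle
d=grab('wrist','w12.png');pickle.dump(d,open('w12.pkl','wb'))
print(proj(d,[[541,111,36]]))
plan([(541,111,30,-132.5,-1)])
E
```

```text
[[321.73401775 239.49841273]]
from [538.  108.8 150. ] -132.7 tilt 0.14 w 85.3 t 20.625 F [-0.1 -1.1  0.4]
2 rows: [0,0,-0.1,0.002,0.000,0.060,-1],[0,0,-0.1,0.002,0.000,0.060,-1]
```

View pics/w12.png

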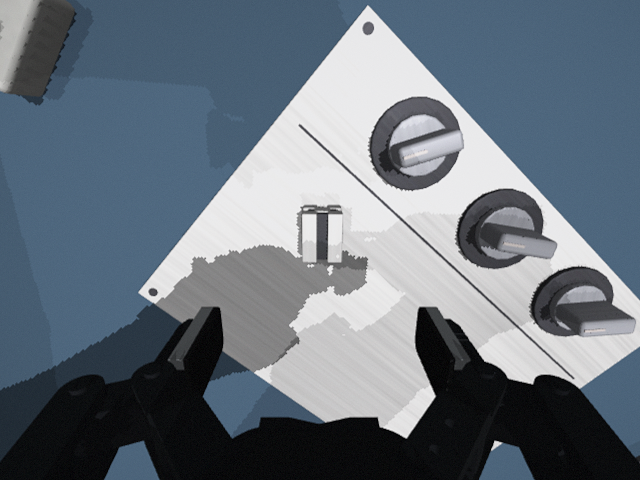

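The short extrusion is centred at (321,237) and the rest of the plate is clear. I'll grip it.

>>> {"fn": "move_arm", "kwargs": {"targets": [[0,0,0,0.001,0,0.06,-1],[0,0,0,0.001,0,0.059,-1],[0,0,0,0,0,0,-1],[0,0,0,0,0,0,1],[0,0,0,0,0,0,1],[0,0,0,0,0,0,1],[0,0,0,0,0,0,1],[0,0,0,0,0,0,1]], "newtons": 60}}

```text
time_s: 21.62
ee_pos: [539.9, 111.6, 32.4]
tool_rot: [-2.877, -1.262, 0.0]
force: [-1.2, 0.3, 13.2]
width: 29.0
```

```bash
python3 - <<'E'
from h import *
plan([(540,110,135,-132.5,1),(474,-343,135,-95,1)])
E
```

```text
from [539.9 111.6  32.4] -132.6 tilt 0.03 w 29.0 t 21.625 F [-1.2  0.3 13.2]
2 rows: [0,0,-0.1,-0.001,0.001,-0.051,1],[0,0,-0.1,-0.001,0.001,-0.051,1]
8 rows: [0,0,-4.7,-0.047,0.032,-0.000,1],[0,0,-4.7,-0.050,0.028,-0.000,1],[0,0,-4.7,-0.052,0.024,-0.000,1],[0,0,-4.7,-0.054,0.020,-0.000,1],[0,0,-4.7,-0.055,0.015,-0.000,1],[0,0,-4.7,-0.056,0.011,-0.000,1],[0,0,-4.7,-0.057,0.006,-0.000,1],[0,0,-4.7,-0.057,0.001,-0.000,1]
```

>>> {"fn": "move_arm", "kwargs": {"targets": [[0,0,0,0,0,-0.051,1],[0,0,0,0,0,-0.051,1],[0,0,-4.7,-0.047,0.032,0,1],[0,0,-4.7,-0.05,0.028,0,1],[0,0,-4.7,-0.052,0.024,0,1],[0,0,-4.7,-0.054,0.02,0,1],[0,0,-4.7,-0.055,0.015,0,1],[0,0,-4.7,-0.056,0.011,0,1],[0,0,-4.7,-0.057,0.006,0,1],[0,0,-4.7,-0.057,0.001,0,1]]}}

```text
time_s: 22.88
ee_pos: [471.8, -342.9, 133.9]
tool_rot: [-2.313, -2.125, 0.004]
force: [1.2, -1.2, -1.0]
width: 28.8
```

>>> {"fn": "move_arm", "kwargs": {"targets": [[0,0,0,0,0,0,1],[0,0,0,0,0,0,1]]}}

```text
time_s: 23.12
ee_pos: [472.0, -340.7, 133.4]
tool_rot: [-2.317, -2.119, 0.003]
force: [-0.5, 0.7, -1.0]
width: 28.8
```

```bash
python3 - <<'E'
from h import *
d=grab('wrist','w13.png')
plan([(474,-343,75,-95,1)])
E
```

```text
from [ 472.4 -339.8  133.3] -95.0 tilt 0.16 w 28.7 t 23.175 F [ 0.2 -0.3 -0. ]
1 rows: [0,0,-0.0,-0.003,0.002,0.058,1]
```

View pics/w13.png

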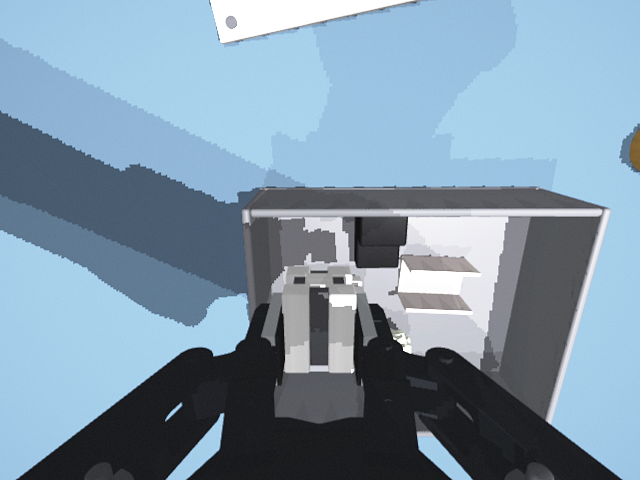

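The piece is over the bin's near end. I'll shift 4 mm, lower and open partly.

>>> {"fn": "move_arm", "kwargs": {"targets": [[0,0,0,-0.003,0.004,0.058,1],[0,0,0,0,0,0,1],[0,0,0,0,0,0,-0.1],[0,0,0,0,0,0,-0.1],[0,0,0,0,0,0,-0.1],[0,0,0,0,0,-0.05,-0.1],[0,0,0,0.02,0,-0.055,-0.1],[0,0,0,0.03,0,-0.03,-0.1]]}}

```text
time_s: 24.18
ee_pos: [480.8, -295.5, 213.4]
tool_rot: [2.318, 2.117, -0.002]
force: [-0.8, 0.3, 0.0]
width: 47.1
```

```bash
python3 - <<'E'
from h import *
d=grab('wrist','w14.png')
o=monitor.get_obs();print(o['joint_pos'])
plan([(647,13.8,200,-140,-0.4)])
E
```

```text
[ 0.17318091  0.47242446  0.38534413  2.02715825 -0.27509434  0.68816284
  0.64770838]
from [ 482.2 -291.2  215.6] -94.9 tilt 0.18 w 47.0 t 24.225 F [0.6 4.2 1.3]
6 rows: [0,0,7.5,0.053,0.023,0.003,-0.4],[0,0,7.5,0.056,0.016,0.003,-0.4],[0,0,7.5,0.057,0.008,0.003,-0.4],[0,0,7.5,0.058,0.001,0.003,-0.4],[0,0,7.5,0.057,-0.007,0.003,-0.4],[0,0,7.5,0.056,-0.014,0.003,-0.4]
```

View pics/w14.png

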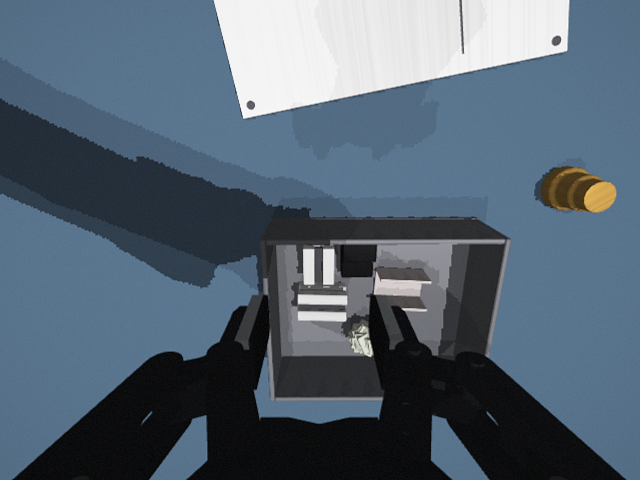

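All five pieces are in the bin: short extrusion (318,265), long extrusion (322,302), packing (358,258), channel (402,287) and ball (360,337). The bars point at −51° (middle), −35° (right) and −26° (left), so the middle one goes first. I'll verify from above before gripping.

```bash
python3 - <<'E'
from h import *
plan([(645,15,150,-51,-0.4)])
E
```

```text
from [ 482.2 -291.2  215.6] -94.9 tilt 0.18 w 47.0 t 24.225 F [0.6 4.2 1.3]
6 rows: [0,0,-7.3,0.053,0.023,0.011,-0.4],[0,0,-7.3,0.050,0.029,0.011,-0.4],[0,0,-7.3,0.046,0.035,0.011,-0.4],[0,0,-7.3,0.041,0.041,0.011,-0.4],[0,0,-7.3,0.035,0.046,0.011,-0.4],[0,0,-7.3,0.029,0.050,0.011,-0.4]
```

>>> {"fn": "move_arm", "kwargs": {"targets": [[0,0,-7.3,0.053,0.023,0.011,-0.4],[0,0,-7.3,0.05,0.029,0.011,-0.4],[0,0,-7.3,0.046,0.035,0.011,-0.4],[0,0,-7.3,0.041,0.041,0.011,-0.4],[0,0,-7.3,0.035,0.046,0.011,-0.4],[0,0,-7.3,0.029,0.05,0.011,-0.4],[0,0,0,0,0,0,-0.4],[0,0,0,0,0,0,-0.4],[0,0,0,0,0,0,-0.4]]}}

```text
time_s: 25.35
ee_pos: [643.9, 9.3, 144.0]
tool_rot: [-1.362, -2.829, 0.004]
force: [-0.1, 0.2, 0.0]
width: 59.5
```

```bash
python3 - <<'E'
from h import *
import pickle
d=grab('wrist','w15.png');pickle.dump(d,open('w15.pkl','wb'))
print(proj(d,[[647.3,13.7,50],[657.2,-85.8,50],[636.5,113.2,50]]))
plan([(647.3,13.7,44,-51,-.4)]); print(monitor.get_obs()['joint_pos'].round(2))
E
```

```text
[[325.63735437 250.82755615]
 [254.22816997 353.03210534]
 [414.70936082 120.83246668]]
from [644.    9.3 143.9] -51.4 tilt 0.16 w 60.0 t 25.4 F [-0.4 -0.2  0.7]
2 rows: [0,0,-0.2,0.001,0.003,0.050,-0.4],[0,0,-0.2,0.001,0.003,0.050,-0.4]
[-0.21  0.63  0.16  1.89 -0.16  0.64  0.72]
```

View pics/w15.png

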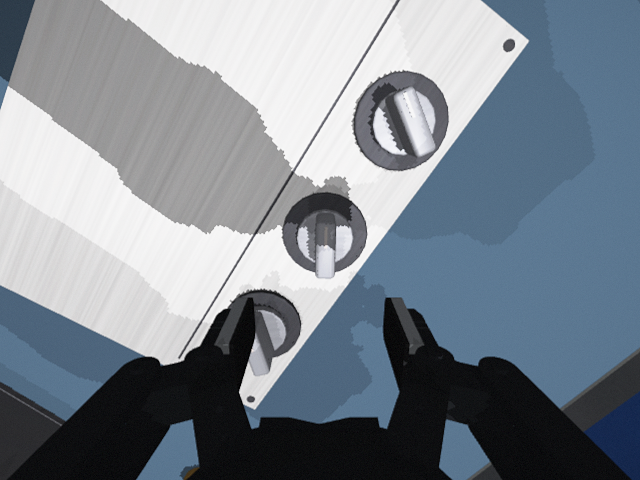

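The middle bar lies straight along the tool axis at (326,247), matching the prediction of (326,251). I'll descend and grip.

>>> {"fn": "move_arm", "kwargs": {"targets": [[0,0,0,0.001,0.003,0.05,-0.4],[0,0,0,0.001,0.003,0.049,-0.4],[0,0,0,0,0,0,-0.4],[0,0,0,0,0,0,1],[0,0,0,0,0,0,1],[0,0,0,0,0,0,1],[0,0,0,0,0,0,1],[0,0,0,0,0,0,1]], "newtons": 40}}

```text
time_s: 26.4
ee_pos: [646.0, 14.0, 46.5]
tool_rot: [-1.36, -2.829, 0.006]
force: [-7.4, -6.3, 11.1]
width: 13.0
```

```bash
python3 - <<'E'
from h import *
plan([(647.3,13.7,44,-51,1)]); print(monitor.get_obs()['joint_pos'].round(2),monitor.get_obs()['wrist_torque'])
E
```

```text
from [646.   14.   46.5] -51.4 tilt 0.29 w 13.0 t 26.4 F [-7.4 -6.3 11.1]
1 rows: [0,0,-0.4,-0.001,0.001,0.003,1]
[-0.19  0.77  0.12  1.92 -0.19  0.47  0.74] [-1.16739398  1.59810797 -0.04147343]
```

>>> {"fn": "move_arm", "kwargs": {"targets": [[0,0,8,0,0,0,1],[0,0,8,0,0,0,1],[0,0,8,0,0,0,1],[0,0,8,0,0,0,1],[0,0,8,0,0,0,1],[0,0,8,0,0,0,1],[0,0,8,0,0,0,1],[0,0,0,0,0,0,1]]}}

```text
time_s: 27.4
ee_pos: [647.9, 14.3, 46.6]
tool_rot: [2.532, 1.858, -0.002]
force: [-1.4, -5.1, 6.1]
width: 13.1
```

```bash
python3 - <<'E'
from h import *
plan([(647.3,13.7,44,-174,1)]); print(monitor.get_obs()['joint_pos'].round(2),monitor.get_obs()['wrist_torque'])
E
```

```text
from [647.9  14.3  46.6] -107.5 tilt 0.13 w 13.1 t 27.4 F [-1.4 -5.1  6.1]
7 rows: [0,0,9.5,-0.000,-0.000,0.000,1],[0,0,9.5,-0.000,-0.000,0.000,1],[0,0,9.5,-0.000,-0.000,0.000,1],[0,0,9.5,-0.000,-0.000,0.000,1],[0,0,9.5,-0.000,0.000,0.000,1],[0,0,9.5,-0.000,0.000,0.000,1],[0,0,9.5,-0.000,0.000,0.000,1]
[-0.34  0.8   0.37  1.93 -0.55  0.51  0.11] [-1.17597538  0.42755396 -0.06585906]
```

>>> {"fn": "move_arm", "kwargs": {"targets": [[0,0,8,0,0,0,1],[0,0,8,0,0,0,1],[0,0,8,0,0,0,1],[0,0,8,0,0,0,1],[0,0,8,0,0,0,1],[0,0,8,0,0,0,1],[0,0,8,0,0,0,1],[0,0,6,0,0,0,1],[0,0,0,0,0,0,1],[0,0,0,0,0,0,1]]}}

```text
time_s: 28.65
ee_pos: [649.3, 12.6, 46.6]
tool_rot: [3.123, 0.29, 0.004]
force: [2.1, -9.5, 0.2]
width: 13.4
```

```bash
python3 - <<'E'
from h import *
plan([(647.3,13.7,44,-174,1)]); print(monitor.get_obs()['joint_pos'].round(2),monitor.get_obs()['wrist_torque'])
E
```

```text
from [649.3  12.6  46.6] -169.4 tilt 0.33 w 13.4 t 28.65 F [ 2.1 -9.5  0.2]
1 rows: [0,0,4.6,-0.002,-0.001,0.003,1]
[-0.5   0.88  0.65  1.94 -0.89  0.63 -0.66] [-2.21633426 -0.53902089 -0.05613693]
```

>>> {"fn": "move_arm", "kwargs": {"targets": [[0,0,3,0,0,0,1],[0,0,2,0,0,0,1],[0,0,2,0,0,0,1],[0,0,2,0,0,0,1],[0,0,0,0,0,0,1]]}}

```text
time_s: 29.28
ee_pos: [649.5, 12.5, 46.7]
tool_rot: [3.135, 0.05, 0.004]
force: [2.9, -11.5, 1.7]
width: 13.3
```

```bash
python3 - <<'E'
from h import *
plan([(647.3,13.7,44,-174,1)]); print(monitor.get_obs()['wrist_torque'])
E
```

```text
from [649.5  12.5  46.7] -178.2 tilt 0.37 w 13.3 t 29.275 F [  2.9 -11.5   1.7]
1 rows: [0,0,-4.2,-0.002,-0.001,0.003,1]
[-2.44063155 -0.50892735  1.61750293]
```

The 1.6 N m against the turn shows the stop is reached. I'll release, rise and check.

>>> {"fn": "move_arm", "kwargs": {"targets": [[0,0,0,0,0,0,-0.4],[0,0,0,0,0,0,-0.4],[0,0,0,0,0,0,-0.4],[0,0,0,0,0,-0.05,-0.4],[0,0,0,0,0,-0.06,-0.4],[0,0,0,0,0,0,-0.4]]}}

```text
time_s: 30.02
ee_pos: [649.7, 16.0, 158.8]
tool_rot: [3.141, 0.048, 0.006]
force: [0.4, -0.0, 0.3]
width: 59.9
```

```bash
python3 - <<'E'
from h import *
import pickle
d=grab('wrist','w16.png');pickle.dump(d,open('w16.pkl','wb'))
plan([(657,-86,150,-35,-.4)])
E
```

```text
from [648.6  16.7 156.5] -178.2 tilt 0.04 w 59.8 t 30.075 F [ 0.6 -0.1  0.2]
14 rows: [0,0,-10.2,0.000,0.007,0.000,-0.4],[0,0,-10.2,-0.001,0.007,0.000,-0.4],[0,0,-10.2,-0.002,0.007,0.000,-0.4],[0,0,-10.2,-0.003,0.007,0.000,-0.4],[0,0,-10.2,-0.005,0.006,0.000,-0.4],[0,0,-10.2,-0.005,0.005,0.000,-0.4],[0,0,-10.2,-0.006,0.004,0.000,-0.4],[0,0,-10.2,-0.007,0.003,0.000,-0.4],[0,0,-10.2,-0.007,0.001,0.000,-0.4],[0,0,-10.2,-0.007,0.000,0.000,-0.4],[0,0,-10.2,-0.007,-0.001,0.000,-0.4],[0,0,-10.2,-0.007,-0.002,0.000,-0.4],[0,0,-10.2,-0.006,-0.004,0.000,-0.4],[0,0,-10.2,-0.006,-0.005,0.000,-0.4]
```

View pics/w16.png

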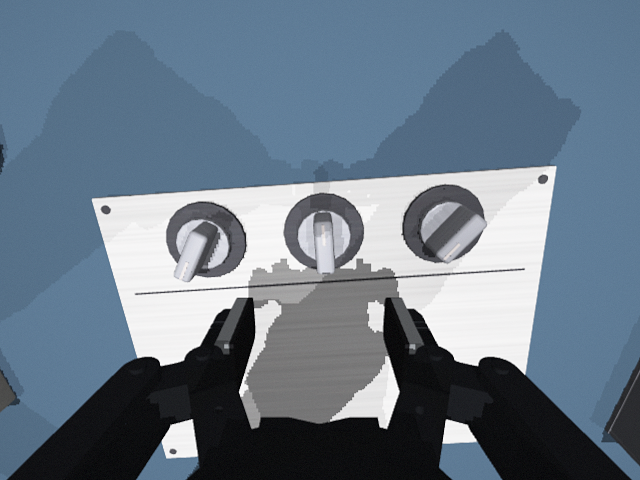

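The middle bar now lies nearly perpendicular to the scribed line at (323,243). I'll measure its angle more closely.

```bash
python3 - <<'E'
from h import *
import pickle
d=pickle.load(open('w16.pkl','rb'))
cv2.imwrite('pics/z5.png',cv2.resize(d['frame'][185:295,270:375],None,fx=5.4,fy=5.4,interpolation=cv2.INTER_CUBIC))
a=np.array([ray(d,*p,6) for p in [(135,294.5),(523,269)]]);v=a[1]-a[0];print('line ang',np.degrees(np.arctan2(v[1],v[0]))+90)
E
```

```text
line ang 5.925263275798855
```

View pics/z5.png

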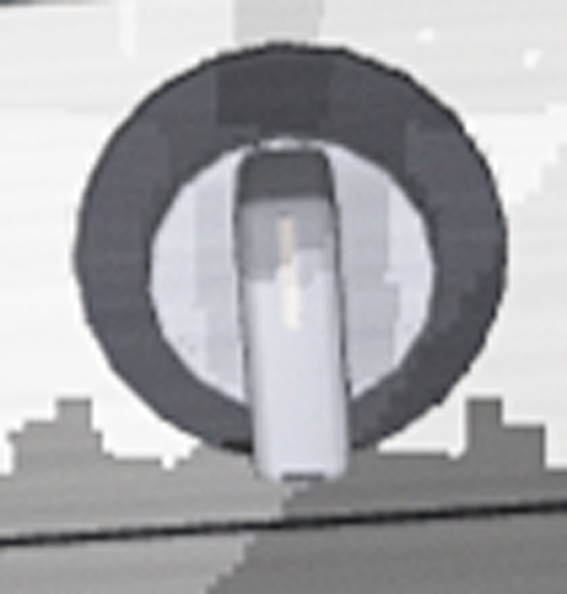

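```bash
python3 - <<'E'
from h import *
import pickle
d=pickle.load(open('w16.pkl','rb'))
for e in [[(240,205),(257,460)],[(331,205),(349,460)]]:
    a=np.array([ray(d,270+x/5.4,185+y/5.4,50) for x,y in e]);v=a[0]-a[1];print(np.degrees(np.arctan2(v[1],v[0])), a.mean(0))
E
```

```text
5.191867300874008 [648.26687173  19.05696678  50.        ]
6.309147806107773 [648.6514556    6.65062733  50.        ]
```

The middle bar is at 5.8° against the plate's 5.9°, so it is fully home. The right one is next.

>>> {"fn": "move_arm", "kwargs": {"targets": [[0,0,-10.2,0,0.007,0,-0.4],[0,0,-10.2,-0.001,0.007,0,-0.4],[0,0,-10.2,-0.002,0.007,0,-0.4],[0,0,-10.2,-0.003,0.007,0,-0.4],[0,0,-10.2,-0.005,0.006,0,-0.4],[0,0,-10.2,-0.005,0.005,0,-0.4],[0,0,-10.2,-0.006,0.004,0,-0.4],[0,0,-10.2,-0.007,0.003,0,-0.4],[0,0,-10.2,-0.007,0.001,0,-0.4],[0,0,-10.2,-0.007,0,0,-0.4]]}}

```text
time_s: 31.32
ee_pos: [653.2, -55.6, 153.1]
tool_rot: [-1.929, -2.474, 0.005]
force: [0.5, -0.2, 0.4]
width: 60.0
```

>>> {"fn": "move_arm", "kwargs": {"targets": [[0,0,-10.2,-0.007,-0.001,0,-0.4],[0,0,-10.2,-0.007,-0.002,0,-0.4],[0,0,-10.2,-0.006,-0.004,0,-0.4],[0,0,-10.2,-0.006,-0.005,0,-0.4],[0,0,0,0,0,0,-0.4],[0,0,0,0,0,0,-0.4]]}}

```text
time_s: 32.08
ee_pos: [656.0, -84.7, 153.7]
tool_rot: [-0.961, -2.987, 0.002]
force: [0.1, -0.8, 0.5]
width: 59.5
```

```bash
python3 - <<'E'
from h import *
import pickle
d=grab('wrist','w17.png');pickle.dump(d,open('w17.pkl','wb'))
print(proj(d,[[657.5,-85.8,50]]))
plan([(657.5,-85.8,46,-35,-.4)]);print(monitor.get_obs()['joint_pos'].round(2))
E
```

```text
[[317.5009377  250.11196586]]
from [656.1 -84.6 153.9] -35.6 tilt 0.21 w 60.0 t 32.125 F [ 0.5 -1.2 -0.1]
2 rows: [0,0,-0.3,-0.001,-0.000,0.054,-0.4],[0,0,-0.3,-0.001,-0.000,0.054,-0.4]
[-0.03  0.64  0.11  1.83 -0.11  0.68  1.09]
```

View pics/w17.png

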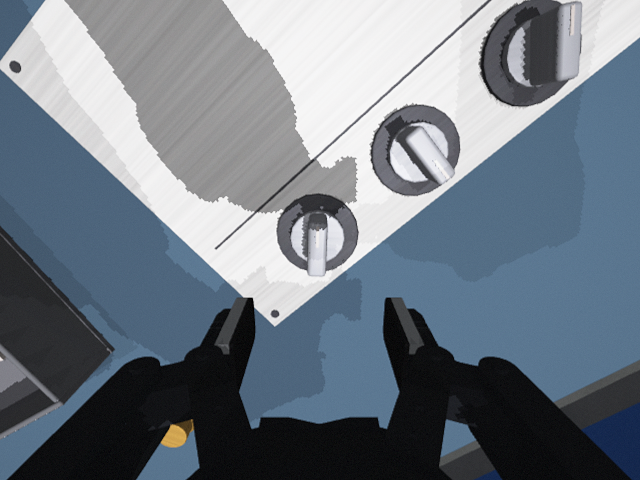

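The right bar is vertical at (317,248), as predicted. I'll descend, grip and turn.

>>> {"fn": "move_arm", "kwargs": {"targets": [[0,0,0,-0.001,0,0.054,-0.4],[0,0,0,-0.001,0,0.053,-0.4],[0,0,0,0,0,0,-0.4],[0,0,0,0,0,0,1],[0,0,0,0,0,0,1],[0,0,0,0,0,0,1],[0,0,0,0,0,0,1]]}}

```text
time_s: 33.0
ee_pos: [658.2, -88.0, 49.9]
tool_rot: [0.958, 2.992, -0.003]
force: [-2.4, -3.4, 8.3]
width: 12.7
```

>>> {"fn": "move_arm", "kwargs": {"targets": [[0,0,8,0,0,0,1],[0,0,8,0,0,0,1],[0,0,8,0,0,0,1],[0,0,8,0,0,0,1],[0,0,8,0,0,0,1],[0,0,8,0,0,0,1],[0,0,8,0,0,0,1],[0,0,8,0,0,0,1]]}}

```text
time_s: 34.0
ee_pos: [657.3, -88.5, 49.9]
tool_rot: [2.403, 2.023, -0.003]
force: [-6.4, -4.8, 10.8]
width: 12.8
```

```bash
python3 - <<'E'
from h import *
plan([(657.5,-85.8,46,-174,1)]);o=monitor.get_obs();print(o['joint_pos'].round(2),o['wrist_torque'])
E
```

```text
from [657.3 -88.5  49.9] -99.8 tilt 0.13 w 12.8 t 34.0 F [-6.4 -4.8 10.8]
8 rows: [0,0,9.3,0.000,-0.000,0.000,1],[0,0,9.3,0.000,-0.000,0.000,1],[0,0,9.3,0.000,-0.000,0.000,1],[0,0,9.3,0.000,-0.000,0.000,1],[0,0,9.3,0.000,-0.000,0.000,1],[0,0,9.3,0.000,-0.000,0.000,1],[0,0,9.3,0.000,-0.000,0.000,1],[0,0,9.3,0.000,-0.000,0.000,1]
[-0.18  0.81  0.37  1.89 -0.53  0.54  0.37] [-1.03285991  1.41875516  0.10847335]
```

>>> {"fn": "move_arm", "kwargs": {"targets": [[0,0,8,0,0,0,1],[0,0,8,0,0,0,1],[0,0,8,0,0,0,1],[0,0,8,0,0,0,1],[0,0,8,0,0,0,1],[0,0,8,0,0,0,1],[0,0,8,0,0,0,1],[0,0,8,0,0,0,1],[0,0,5,0,0,0,1],[0,0,0,0,0,0,1]]}}

```text
time_s: 35.25
ee_pos: [656.4, -87.9, 49.9]
tool_rot: [3.126, 0.312, -0.005]
force: [-9.2, -2.1, 14.8]
width: 13.1
```

```bash
python3 - <<'E'
from h import *
plan([(657.5,-85.8,46,-174,1)]);o=monitor.get_obs();print(o['joint_pos'].round(2),o['wrist_torque'])
E
```

```text
from [656.4 -87.9  49.9] -168.6 tilt 0.17 w 13.1 t 35.25 F [-9.2 -2.1 14.8]
1 rows: [0,0,5.4,0.001,-0.002,0.004,1]
[-0.36  0.9   0.68  1.9  -0.89  0.68 -0.49] [-0.67762934  2.07058426 -0.07902618]
```

>>> {"fn": "move_arm", "kwargs": {"targets": [[0,0,3,0,0,0,1],[0,0,2,0,0,0,1],[0,0,2,0,0,0,1],[0,0,2,0,0,0,1],[0,0,0,0,0,0,1]]}}

```text
time_s: 35.88
ee_pos: [656.9, -87.6, 50.0]
tool_rot: [3.14, 0.07, -0.004]
force: [-7.8, -2.4, 13.4]
width: 13.3
```

```bash
python3 - <<'E'
from h import *
plan([(657.5,-85.8,46,-174,1)]);o=monitor.get_obs();print(o['wrist_torque'])
E
```

```text
from [656.9 -87.6  50. ] -177.4 tilt 0.15 w 13.3 t 35.875 F [-7.8 -2.4 13.4]
1 rows: [0,0,-3.4,0.001,-0.002,0.004,1]
[-0.51541777  1.88738812  0.72683129]
```

>>> {"fn": "move_arm", "kwargs": {"targets": [[0,0,2,0,0,0,1],[0,0,0,0,0,0,1],[0,0,0,0,0,0,-0.4],[0,0,0,0,0,0,-0.4],[0,0,0,0,0,0,-0.4],[0,0,0,0,0,-0.05,-0.4],[0,0,0,0,0,-0.06,-0.4],[0,0,0,0,0,0,-0.4]]}}

```text
time_s: 36.88
ee_pos: [660.2, -87.5, 161.9]
tool_rot: [3.14, 0.015, 0.006]
force: [-0.3, 0.1, -0.2]
width: 59.9
```

```bash
python3 - <<'E'
from h import *
import pickle
d=grab('wrist','w18.png');pickle.dump(d,open('w18.pkl','wb'))
print(proj(d,[[657.5,-85.8,50]]))
cv2.imwrite('pics/z6.png',cv2.resize(d['frame'][185:295,270:375],None,fx=5.4,fy=5.4,interpolation=cv2.INTER_CUBIC))
plan([(636,113,155,-27,-.4)])
E
```

```text
[[317.79135445 247.34327765]]
from [659.1 -86.5 159.5] -179.4 tilt 0.06 w 59.9 t 36.925 F [-0.5 -0.3 -0.7]
15 rows: [0,0,-10.2,-0.001,-0.013,0.000,-0.4],[0,0,-10.2,0.001,-0.013,0.000,-0.4],[0,0,-10.2,0.003,-0.013,0.000,-0.4],[0,0,-10.2,0.006,-0.012,0.000,-0.4],[0,0,-10.2,0.008,-0.011,0.000,-0.4],[0,0,-10.2,0.009,-0.010,0.000,-0.4],[0,0,-10.2,0.011,-0.008,0.000,-0.4],[0,0,-10.2,0.012,-0.006,0.000,-0.4],[0,0,-10.2,0.013,-0.003,0.000,-0.4],[0,0,-10.2,0.013,-0.001,0.000,-0.4],[0,0,-10.2,0.013,0.001,0.000,-0.4],[0,0,-10.2,0.013,0.004,0.000,-0.4],[0,0,-10.2,0.012,0.006,0.000,-0.4],[0,0,-10.2,0.011,0.008,0.000,-0.4],[0,0,-10.2,0.009,0.010,0.000,-0.4]
```

View pics/z6.png

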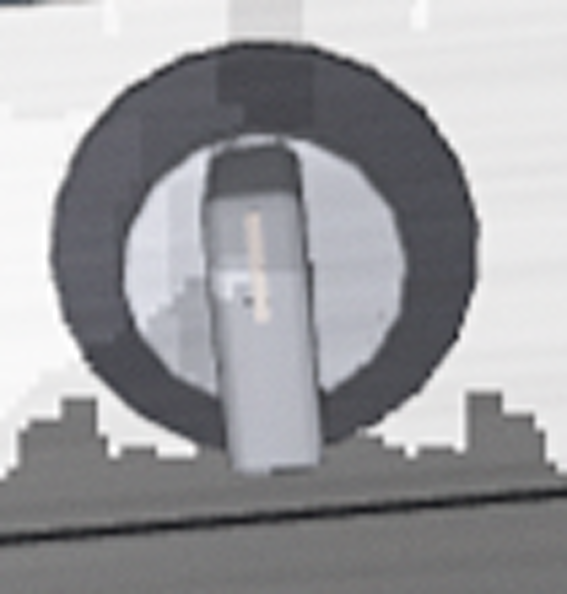

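```bash
python3 - <<'E'
from h import *
import pickle
d=pickle.load(open('w18.pkl','rb'))
for e in [[(206,195),(232,460)],[(302,195),(321,460)]]:
    a=np.array([ray(d,270+x/5.4,185+y/5.4,50) for x,y in e]);v=a[0]-a[1];print(np.degrees(np.arctan2(v[1],v[0])), a.mean(0))
E
```

```text
5.37801103248731 [658.3141861 -80.4714299  50.       ]
4.875795461152267 [658.43180039 -93.16036497  50.        ]
```

>>> {"fn": "move_arm", "kwargs": {"targets": [[0,0,-10.2,-0.001,-0.013,0,-0.4],[0,0,-10.2,0.001,-0.013,0,-0.4],[0,0,-10.2,0.003,-0.013,0,-0.4],[0,0,-10.2,0.006,-0.012,0,-0.4],[0,0,-10.2,0.008,-0.011,0,-0.4],[0,0,-10.2,0.009,-0.01,0,-0.4],[0,0,-10.2,0.011,-0.008,0,-0.4],[0,0,-10.2,0.012,-0.006,0,-0.4],[0,0,-10.2,0.013,-0.003,0,-0.4],[0,0,-10.2,0.013,-0.001,0,-0.4]]}}

```text
time_s: 38.17
ee_pos: [641.7, 46.8, 156.0]
tool_rot: [-1.955, -2.454, 0.005]
force: [0.1, 0.8, -0.0]
width: 59.9
```

>>> {"fn": "move_arm", "kwargs": {"targets": [[0,0,-10.2,0.013,0.001,0,-0.4],[0,0,-10.2,0.013,0.004,0,-0.4],[0,0,-10.2,0.012,0.006,0,-0.4],[0,0,-10.2,0.011,0.008,0,-0.4],[0,0,-10.2,0.009,0.01,0,-0.4],[0,0,0,0,0,0,-0.4],[0,0,0,0,0,0,-0.4]]}}

```text
time_s: 39.05
ee_pos: [634.6, 111.9, 156.7]
tool_rot: [-0.725, -3.053, 0.003]
force: [0.9, -1.4, -0.7]
width: 59.8
```

```bash
python3 - <<'E'
from h import *
import pickle
d=grab('wrist','w19.png');pickle.dump(d,open('w19.pkl','wb'))
print(proj(d,[[637,113.2,50]]))
plan([(637,113.2,46,-27,-.4)]);print(monitor.get_obs()['joint_pos'].round(2))
E
```

```text
[[320.66545816 248.02732998]]
from [634.7 111.7 156.8] -26.7 tilt 0.22 w 59.4 t 39.1 F [-0.2 -0.3  0.8]
2 rows: [0,0,0.2,-0.001,0.001,0.055,-0.4],[0,0,0.2,-0.001,0.001,0.055,-0.4]
[-0.35  0.62  0.14  1.87 -0.13  0.66  0.97]
```

View pics/w19.png

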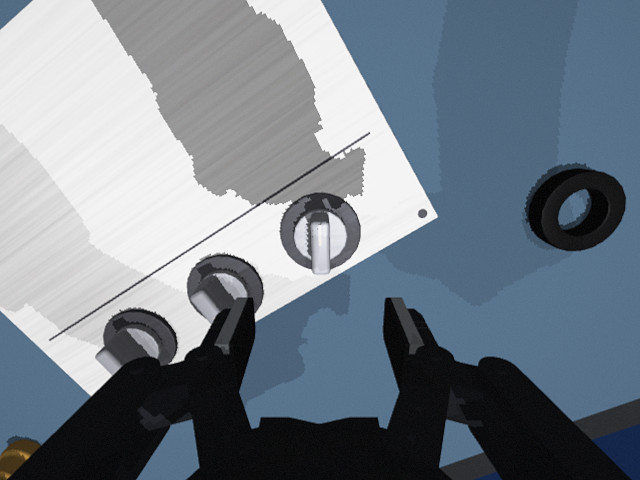

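The right bar reads 5.1°, past the plate's 5.9° within error, so it is home. The left bar is aligned at (320,247), so I'll grip and turn it.

>>> {"fn": "move_arm", "kwargs": {"targets": [[0,0,0,-0.001,0.001,0.055,-0.4],[0,0,0,-0.001,0.001,0.054,-0.4],[0,0,0,0,0,0,-0.4],[0,0,0,0,0,0,1],[0,0,0,0,0,0,1],[0,0,0,0,0,0,1],[0,0,0,0,0,0,1]]}}

```text
time_s: 39.98
ee_pos: [637.4, 111.6, 50.8]
tool_rot: [-0.721, -3.057, 0.003]
force: [-3.7, -5.3, 9.4]
width: 12.8
```

>>> {"fn": "move_arm", "kwargs": {"targets": [[0,0,8,0,0,0,1],[0,0,8,0,0,0,1],[0,0,8,0,0,0,1],[0,0,8,0,0,0,1],[0,0,8,0,0,0,1],[0,0,8,0,0,0,1],[0,0,8,0,0,0,1],[0,0,8,0,0,0,1]]}}

```text
time_s: 40.98
ee_pos: [637.3, 111.4, 50.8]
tool_rot: [-2.237, -2.206, 0.003]
force: [-4.7, -5.6, 9.1]
width: 13.0
```

```bash
python3 - <<'E'
from h import *
plan([(637,113.2,46,-174,1)]);o=monitor.get_obs();print(o['joint_pos'].round(2),o['wrist_torque'])
E
```

```text
from [637.3 111.4  50.8] -90.8 tilt 0.11 w 13.0 t 40.975 F [-4.7 -5.6  9.1]
8 rows: [0,0,10.4,0.000,-0.000,0.001,1],[0,0,10.4,0.000,-0.000,0.001,1],[0,0,10.4,0.000,-0.000,0.001,1],[0,0,10.4,0.000,-0.000,0.001,1],[0,0,10.4,0.000,-0.000,0.001,1],[0,0,10.4,0.000,-0.000,0.001,1],[0,0,10.4,0.000,-0.000,0.001,1],[0,0,10.4,0.000,-0.000,0.001,1]
[-0.5   0.8   0.38  1.93 -0.57  0.52  0.26] [-1.46271985  1.0100113   0.06221631]
```

>>> {"fn": "move_arm", "kwargs": {"targets": [[0,0,8,0,0,0,1],[0,0,8,0,0,0,1],[0,0,8,0,0,0,1],[0,0,8,0,0,0,1],[0,0,8,0,0,0,1],[0,0,8,0,0,0,1],[0,0,8,0,0,0,1],[0,0,8,0,0,0,1],[0,0,8,0,0,0,1],[0,0,5,0,0,0,1]]}}

```text
time_s: 42.22
ee_pos: [637.0, 111.4, 50.8]
tool_rot: [3.123, 0.335, -0.003]
force: [-6.2, -6.3, 10.1]
width: 12.9
```

>>> {"fn": "move_arm", "kwargs": {"targets": [[0,0,2,0,0,0,1],[0,0,0,0,0,0,1]]}}

```text
time_s: 42.48
ee_pos: [637.0, 111.4, 50.8]
tool_rot: [3.128, 0.285, -0.003]
force: [-6.8, -6.3, 11.1]
width: 12.8
```

```bash
python3 - <<'E'
from h import *
plan([(637,113.2,46,-174,1)]);o=monitor.get_obs();print(o['joint_pos'].round(2),o['wrist_torque'])
E
```

```text
from [637.  111.4  50.8] -169.6 tilt 0.12 w 12.8 t 42.475 F [-6.8 -6.3 11.1]
1 rows: [0,0,4.4,0.000,-0.002,0.005,1]
[-0.7   0.9   0.73  1.94 -0.96  0.69 -0.75] [-1.4888139   1.3214531  -0.07237037]
```

>>> {"fn": "move_arm", "kwargs": {"targets": [[0,0,3,0,0,0,1],[0,0,3,0,0,0,1],[0,0,2,0,0,0,1],[0,0,2,0,0,0,1],[0,0,0,0,0,0,1]]}}

```text
time_s: 43.1
ee_pos: [637.4, 111.6, 50.9]
tool_rot: [3.14, 0.017, -0.002]
force: [-5.1, -6.8, 10.8]
width: 13.6
```

```bash
python3 - <<'E'
from h import *
plan([(637,113.2,46,-174,1)]);o=monitor.get_obs();print(o['joint_pos'].round(2),o['wrist_torque'])
E
```

```text
from [637.4 111.6  50.9] -179.4 tilt 0.11 w 13.6 t 43.1 F [-5.1 -6.8 10.8]
1 rows: [0,0,-5.4,-0.000,-0.002,0.005,1]
[-0.71  0.91  0.76  1.94 -0.98  0.71 -0.9 ] [-1.44994268  1.1194588   1.3594976 ]
```

Torque is 1.36 N m, so this one is at its stop. I'll release and lift.

>>> {"fn": "move_arm", "kwargs": {"targets": [[0,0,0,0,0,0,-0.4],[0,0,0,0,0,0,-0.4],[0,0,0,0,0,0,-0.4],[0,0,0,0,0,-0.05,-0.4],[0,0,0,0,0,-0.06,-0.4],[0,0,0,0,0,-0.06,-0.4],[0,0,0,0,0,-0.04,-0.4],[0,0,0,0,0,0,-0.4],[0,0,0,0,0,0,-0.4]]}}

```text
time_s: 44.22
ee_pos: [637.5, 114.0, 257.7]
tool_rot: [-3.141, -0.016, 0.006]
force: [-0.9, -0.5, -0.4]
width: 59.8
```

```bash
python3 - <<'E'
from h import *
import pickle
d=grab('wrist','w20.png');pickle.dump(d,open('w20.pkl','wb'))
t=grab('top','top1.png');s=grab('scene','scene1.png')
print(proj(d,[[637,113.2,50]]).round(), monitor.get_obs()['time_s'])
cv2.imwrite('pics/z7.png',np.hstack([cv2.resize(d['frame'][170:290,270:390],(400,400),interpolation=cv2.INTER_CUBIC),cv2.resize(t['frame'][200:320,450:570],(400,400),interpolation=cv2.INTER_CUBIC)]))
E
```

```text
[[321. 211.]] 44.375
```

View pics/w20.png

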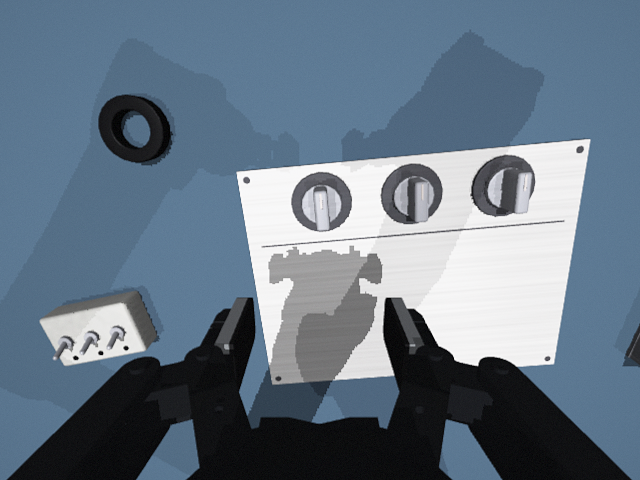

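View pics/z7.png

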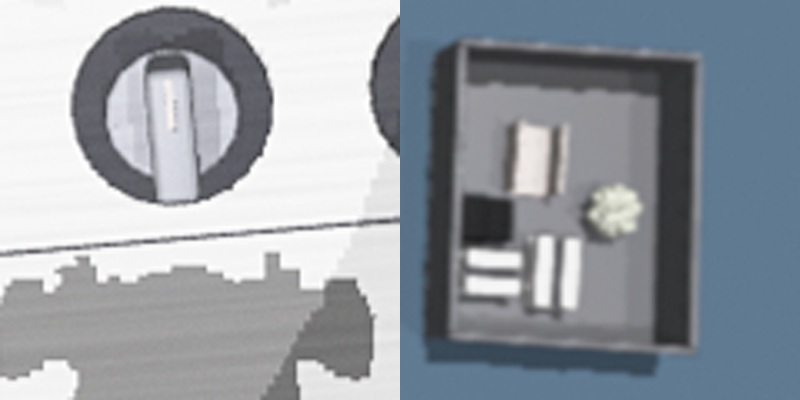

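View pics/scene1.png

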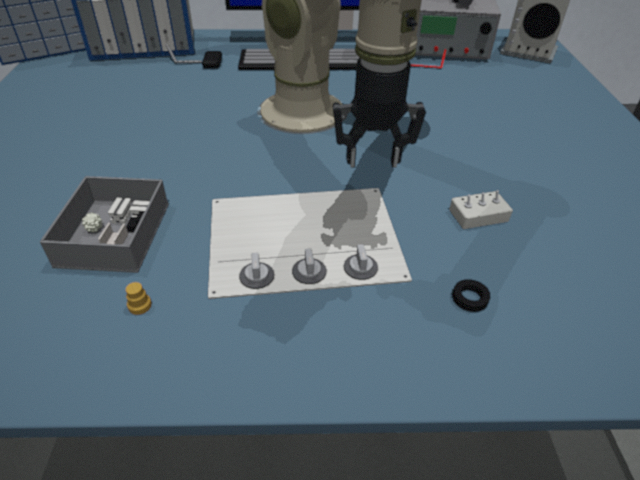

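All five pieces are in the bin, the plate is clear and the bystanders haven't moved. I'll compare the three bar angles numerically in one image.

```bash
python3 - <<'E'
from h import *
import pickle
d=pickle.load(open('w20.pkl','rb'))
cv2.imwrite('pics/z8.png',cv2.resize(d['frame'][150:240,285:545],(780,270),interpolation=cv2.INTER_CUBIC))
for e in [[(147,55),(156,192)],[(175,50),(198,192)]]:
    k=120/400
    a=np.array([ray(d,270+x*k,170+y*k,50) for x,y in e]);v=a[0]-a[1];print(np.degrees(np.arctan2(v[1],v[0])), a.mean(0))
E
```

```text
4.067470834538023 [641.05129925 118.72107455  50.        ]
9.959875836187717 [641.89973045 108.16840745  50.        ]
```

View pics/z8.png

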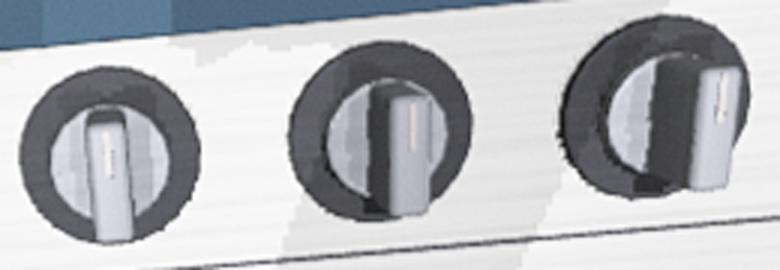

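```bash
python3 - <<'E'
from h import *
import pickle
d=pickle.load(open('w20.pkl','rb'))
for n,e in dict(L1=[(89,128),(97,238)],L2=[(127,122),(132,238)],M1=[(391,98),(389.5,212)],M2=[(431,98),(430,210)],R1=[(700,70),(693,186)],R2=[(741,68),(731,186)]).items():
    a=np.array([ray(d,285+x/3,150+y/3,50) for x,y in e]);v=a[0]-a[1];print(n,np.degrees(np.arctan2(v[1],v[0])).round(1), a.mean(0).round(1))
E
```

```text
L1 4.5 [637.1 118.1  50. ]
L2 3.5 [638.2 105.9  50. ]
M1 5.1 [647.6  19.5  50. ]
M2 6.1 [648.1   6.2  50. ]
R1 8.0 [657.7 -80.2  50. ]
R2 7.4 [658.2 -93.1  50. ]
```

The right bar reads 7.7° from this oblique view but 5.1° from directly above. I'll take one closer look over the left bar, then settle the right one the same way.

>>> {"fn": "move_arm", "kwargs": {"targets": [[0,0,0,0,0,0.05,-0.4],[0,0,0,0,0,0.045,-0.4],[0,0,0,0,0,0,-0.4],[0,0,0,0,0,0,-0.4]]}}

```text
time_s: 44.88
ee_pos: [638.2, 112.8, 164.3]
tool_rot: [3.14, 0.014, -0.003]
force: [0.5, 0.1, 0.4]
width: 60.1
```

```bash
python3 - <<'E'
from h import *
import pickle
d=grab('wrist','w21.png');pickle.dump(d,open('w21.pkl','wb'))
cv2.imwrite('pics/z9.png',cv2.resize(d['frame'][185:295,270:375],None,fx=5.4,fy=5.4,interpolation=cv2.INTER_CUBIC))
plan([(658,-86,160,-179.4,-.4)])
E
```

```text
from [638.5 112.9 164.9] -179.5 tilt 0.07 w 59.3 t 44.925 F [0.7 1.  0.8]
4 rows: [0,0,-0.0,0.004,0.050,0.001,-0.4],[0,0,-0.0,0.004,0.050,0.001,-0.4],[0,0,-0.0,0.004,0.050,0.001,-0.4],[0,0,-0.0,0.004,0.050,0.001,-0.4]
```

View pics/z9.png

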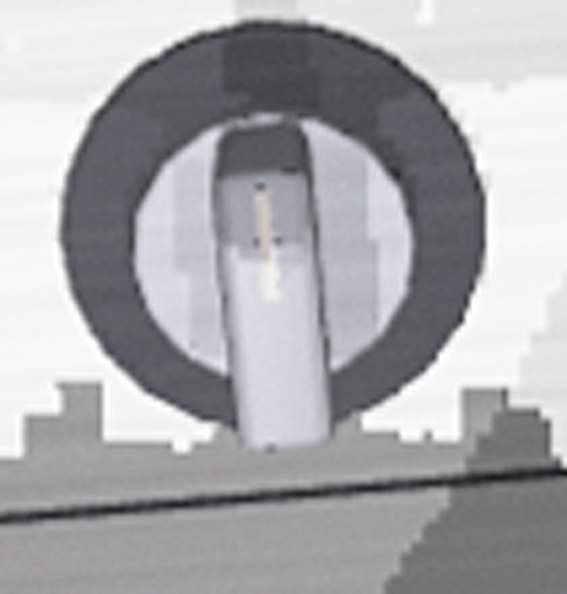

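From directly above, all three bars agree: middle 5.8°, right 5.1–5.5°, left about 5.4°, against the plate's 5.7–5.9°. All are home and the arm is clear of everything, so I'm handing in.

```bash
python3 - <<'E'
from h import *
print(monitor.get_obs()['time_s']); print(ticket.hand_in())
E
```

```text
44.925
the job is handed in; nothing more can be done
None
```

The job is handed in at 44.9 s of robot time. All five scrap pieces present went into the grey bin: long and short extrusion, long channel, packing foam and paper ball. There was no short channel. I then turned the middle, right and left fasteners clockwise to their stops, in that order, with one grasp each.

**Scrap and bystanders:** the last pictures show all five pieces inside the bin and the plate clear. Judged by eye, the switch box, tape roll and connector have not moved.

**Fasteners:** the turning torque rose from under 0.1 N m to 1.6 (middle), 0.7 (right, then turned 2° more) and 1.4 N m (left). From directly above, the bars read 5.8°, 5.1–5.5° and about 5.4°, against the plate's 5.7–5.9°.

**Readings that disagreed:** an oblique view put the right bar at 7.7° and the left at 4°. I trusted the straight-down views and the torque instead, and did not photograph the right bar again.

I noticed no grip slip or knocked piece. The tool pose and picture showed the gripper standing clear above the plate at hand-in.

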